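Swap the test block on a harness tester

TASK

Change the test block on the harness tester: the block with the one round socket stands at the back of the supply tidy behind the glass bottle and the spray can, so first stand the bottle and the can aside together on the side tray. Take the block with the two long slots out of the tester's dock, seat the round-socket block squarely in the dock and put the slotted block away squarely in the slot at the back of the tidy. Then stand the bottle and the can back in their own rings, keeping both upright all the time, and leave the tape roll on the tray where it is.

Things in the scene. Friction and masses are not known exactly. Their poses are not given: they have to be found in the camera images.
- bottle_mid (a point): Amber glass bottle, paper label, black cap, 0.28 kg: round body 56 mm in diameter, straight up to 105 mm; cap 29 mm in diameter from 115 to 130 mm. Point: on its axis half-way up, 65 mm above its foot; z up along the axis. It is tall: grip the straight body about 90 mm above the foot, or the cap.
- can_mid (a point): Metal spray can, white band, small white cap, 0.17 kg: round body 42 mm in diameter, straight up to 115 mm; cap 29 mm in diameter; 135 mm high in all. Point: on its axis half-way up, 67.5 mm above its foot; z up along the axis. It is tall: grip the straight body about 100 mm above the foot, or the cap.
- slot_block_mid (a point): Test block with two long parallel slots in its top, at the start seated in the tester's dock: grey plastic block 36 mm (its x) by 56 mm (its y) by 60 mm high, 0.16 kg, plain flat sides; this point is its centre, 30 mm above its underside. The slots run along its y. Grip it across x, in its upper half.
- round_block_mid (a point): Test block with one round socket in its top, at the start in the slot at the back of the tidy: grey plastic block 36 mm (its x) by 56 mm (its y) by 60 mm high, 0.16 kg, plain flat sides; this point is its centre, 30 mm above its underside. Grip it across x, in its upper half.
- slot (a point): Block slot at the back of the tidy (fixed grey tray 164 x 184 mm, 8 mm edges, floor 3 mm above the table). Point: centre of the slot's floor; x to the tidy's back, y along the block's 56 mm side. Inside 47 (x) by 70 mm (y), side plates 42 mm high at its y ends, lips 5 mm high before and behind: fingers go in there. The rings stand 64 mm in front (-x), 42 mm to either side; which is which varies.
- bottle_ring: The bottle's ring, the wider of the two dark steel rings fixed on the tidy's floor: 72 mm inside, 77 mm outside, 18 mm high. Origin on its axis at its foot, on the tidy's floor, on which the bottle stands.
- can_ring: The can's ring, the narrower of the two dark steel rings fixed on the tidy's floor: 56 mm inside, 60 mm outside (too narrow for the bottle), 18 mm high. Origin on its axis at its foot, on the tidy's floor, on which the can stands.
- dock (a point): Dock on the tester's top (fixed white console 180 x 200 mm, top 50 mm above the table). Point: centre of the dock's floor, level with the console's top. Aluminium frame 8 mm high, inside 50 (x) by 70 mm (y), takes a block with its x along the dock's x, either way round. x points to the tester's back, where a display housing starts 77 mm behind this point, 29 mm above the console's top.
- side_tray: Fixed flat aluminium tray, 170 mm (its x) by 240 mm (its y), walls 3 mm thick and 14 mm high, floor 3 mm thick. Origin at its centre, on the table. The tape roll lies 45 mm behind its centre (+x); the rest of it is free.
- tape_roll: Roll of black tape lying on the side tray, 52 mm in diameter, 19 mm high, to be left alone. Origin at the centre of its underside.
Things that resemble listed ones, but are neither listed nor needed, are in the scene too. What is shaped like the part that bears bottle_mid but purple is not meant. Of the things shaped like the part that bears slot, the grey one is meant.

How it is judged:
On the way, in this order (a step that is already met when the one before it is completed fails the run):
1. the bottle and the can both stand on the side tray, released (x of bottle_mid in the frame of side_tray between -0.08 and 0.08 m and y of bottle_mid in the frame of side_tray between -0.115 and 0.115 m and z of bottle_mid in the frame of side_tray between 0.062 and 0.074 m and angle between each of bottle_mid, can_mid's own z axis and vertical below 0.1 rad and linear speed of each of bottle, can below 0.03 m/s and contact force between each of bottle, can and the fingers below 0.1 N and x of can_mid in the frame of side_tray between -0.08 and 0.08 m and y of can_mid in the frame of side_tray between -0.115 and 0.115 m and z of can_mid in the frame of side_tray between 0.0645 and 0.0765 m), for 0.2 s.
2. the round-socket block is seated in the tester's dock, released (horizontal distance between round_block_mid and dock below 0.01 m and z of round_block_mid in the frame of dock between 0.025 and 0.035 m and angle between round_block_mid's own z axis and vertical below 0.1 rad and linear speed of round_block below 0.03 m/s and contact force between round_block and the fingers below 0.1 N and angle between the x axis of round_block_mid and the x axis of dock, either way round below 0.25 rad), for 0.2 s.
At the end, for the whole second after the job is handed in: Round-socket block in the dock, slotted block in the tidy's slot (within 10 mm of centre, 5 mm in height, 0.25 rad of square); bottle and can in their own rings (10 mm of the axis, on the floor); all upright within 0.1 rad, released, at rest (all of step 2 and horizontal distance between slot_block_mid and slot below 0.01 m and z of slot_block_mid in the frame of slot between 0.025 and 0.035 m and angle between each of slot_block_mid, bottle_mid, can_mid's own z axis and vertical below 0.1 rad and linear speed of each of slot_block, bottle, can below 0.03 m/s and contact force between each of slot_block, bottle, can and the fingers below 0.1 N and angle between the x axis of slot_block_mid and the x axis of slot, either way round below 0.25 rad and horizontal distance between bottle_mid and bottle_ring below 0.01 m and z of bottle_mid in the frame of bottle_ring between 0.06 and 0.07 m and horizontal distance between can_mid and can_ring below 0.01 m and z of can_mid in the frame of can_ring between 0.0625 and 0.0725 m); the robot touches nothing.
It fails at once if the bottle or the can is tipped (more than 0.5 rad) (angle between any of bottle_mid, can_mid's own z axis and vertical above 0.5 rad).
It fails at once if the tape roll is pushed from its place (more than 25 mm) (distance of tape_roll from where it was at the start of the episode above 0.025 m).
It also fails if it takes over 152 s, if anything falls off the work surface, if the arm or the gripper's body presses on something with over 40 N, if the wrist force passes 120 N, or if a joint passes its speed limit or range.

ROBOT

A 6-joint arm with a two-finger parallel gripper is mounted at the origin on the work surface. World frame = base frame: x ahead of the robot, y to its left, z up, the work surface at z = 0. Lengths are in m, angles in rad, forces in N, time in s.
With the tool pointing down it reaches from about 0.25 to 0.8 m from the base axis. Payload 3.9 kg.
Tool frame: the origin (TCP) lies where the fingers leave the gripper's body, on its centre line; the fingertips stand 73 mm ahead of it and the grasp point (between the pads) lies bot.tcp_to_grasp ahead of it (bot.tcp_to_grasp is the distance from the TCP to the grasp point, in m); z points along the fingers, y is the direction in which the jaws open and shut (so a half turn about z gives the same grasp; the last joint's range is limited). The gripper opens to 85 mm and grips with 20 to 120 N. Pads are 22 mm wide; open, the fingers measure 114 mm over their backs; the gripper's body (76 mm by 85 mm) begins 54 mm behind the grasp point. The pads swing forward as they close: fully open they stand 13 mm farther back than shut.
Start: joints at [-1.324, 0.26, -0.138, 1.173, 0, 1.571], TCP at [0.128, -0.509, 0.304] pointing down, gripper open.
Joint ranges: [-2.78, 2.78], [-0.83, 1.72], [-1.28, 1.37], [-1.9, 2.12], [-1.57, 1.48], [-3.14, 3.14]. Speed limits (rad/s): [2.57, 2.57, 3.14, 3.14, 3.14, 3.14].

INTERFACE

Orientations are given as a unit quaternion [w, x, y, z].
In Python, from station import bot, viewer gives the robot as it stands.
- The arm moves only by the tool step_arm, never from a script. Its argument "rows" is a list of rows, each a list of 5 numbers: the opening, from 0 (shut) to 1 (fully open), then the shift along the tool's x, y, z in m, then the turn about the tool's z in degrees. A call has exactly 8 rows; each row shifts and turns the commanded pose from where the row before left it, along the tool's axes as they then stand; what a row does not reach is not made up. A row lasts 1/10 s, in which the tool goes at most 50 mm and 8.59 degrees, less where a joint would pass 70% of its speed; a pose out of reach is approached as far as the arm can. A call is refused whole if a number of a shift passes 0.05 or a number of a turn 8.59, either way. A call with a gripper value outside its range is refused whole. The fingers move at their own pace and stop on an object; "newtons" is the grip in N (left out, the last holds). Time passes only in rows, so rows that do not move let the fingers close, or fill a call up. It gives the time, the measured TCP pose, the force and the opening at its end, in the units of the state.
- bot.get_obs(): the state, without advancing time (a new reading comes with each control period).
- viewer.snapshot(name): name is "side" or "top"; returns (picture, depth): 400x640x3 uint8, blue, green, red; 400x640 float32, m along the optical axis (not along the pixel's ray), 0 where there is no reading.
- viewer.calibration(name): a dict with "K" (3x3 intrinsics, pixels), "T" (4x4, takes a point from camera to world coordinates). Camera axes: x right, y down, z forward; pixel columns grow to the right and rows downward; lengths in m; the calibration is good to about 2 mm. A picture is of the moment at which its call begins. calibration takes no time and is no camera call.
- bot.sign_off(): hands the job in, once; it reports no verdict.
The state is a dict: "time": time; "joint_pos": joint angles; "qd": joint speeds; "effort": joint torques, N m; "position": TCP position; "orientation": TCP orientation; "wrist_force": force on the tool from outside, world axes, zero at the start; "torque": the same for the moment, N m; "finger_gap": finger opening in m.
Only numpy, scipy, OpenCV 4.12 (cv2) and the standard library are available. Lean on these libraries where they do the work, as an engineer would, in place of code of your own. Each camera call takes 0.05 s, during which the arm holds its last target.

## Working session

There is one attempt and no reset: what is moved stays moved. The work goes in short steps, Python scripts to look and compute and a tool call to move; the robot and the scene stay as the last step left them, time stands still between calls to the robot, and variables do not carry over. Pictures are saved under pics/ and viewed, and the job is handed in when it is done.

Besides the shell and the picture viewer there is one more tool, called after "Emit:" by a JSON object that holds its "op" and its "data". step_arm: Moves the arm, as the interface text tells. Its arguments: {"type":"object","properties":{"rows":{"type":"array","items":{"type":"array","items":{"type":"number"}}},"newtons":{"type":"number"}},"required":["rows"]}

```bash
mkdir -p pics; ls; python3 - <<'E'
from station import bot, viewer
import cv2, numpy as np
o=bot.get_obs(); print({k:np.round(v,3) for k,v in o.items()}, bot.tcp_to_grasp)
for n in ("side","top"):
    im,d=viewer.snapshot(n); cv2.imwrite(f"pics/{n}0.png",im); np.savez(f"{n}0.npz",im=im,d=d)
    c=viewer.calibration(n); print(n,np.round(c["K"],1),np.round(c["T"],3))
E
```

```text
pics
{'time': np.float64(0.0), 'joint_pos': array([-1.324,  0.261, -0.139,  1.173, -0.   ,  1.571]), 'qd': array([ 0.   ,  0.003, -0.002, -0.   ,  0.001,  0.   ]), 'effort': array([ 3.0000e-03, -4.0569e+01,  2.5392e+01,  1.9000e-02,  0.0000e+00,
       -0.0000e+00]), 'position': array([ 0.128, -0.509,  0.303]), 'orientation': array([-0.001,  0.992,  0.123, -0.   ]), 'wrist_force': array([-0.455,  1.458, -0.316]), 'torque': array([-0.002,  0.005,  0.049]), 'finger_gap': np.float64(0.085)} 0.0539
side [[488.1   0.  313.1]
 [  0.  488.1 187.8]
 [  0.    0.    1. ]] [[-0.931 -0.231  0.284  0.079]
 [-0.366  0.591 -0.719  0.847]
 [-0.002 -0.773 -0.634  0.822]
 [ 0.     0.     0.     1.   ]]
top [[363.6   0.  324.1]
 [  0.  363.6 196.2]
 [  0.    0.    1. ]] [[-0.008 -0.988  0.156  0.289]
 [-1.     0.011  0.019 -0.04 ]
 [-0.021 -0.156 -0.988  0.902]
 [ 0.     0.     0.     1.   ]]
```

View pics/side0.png

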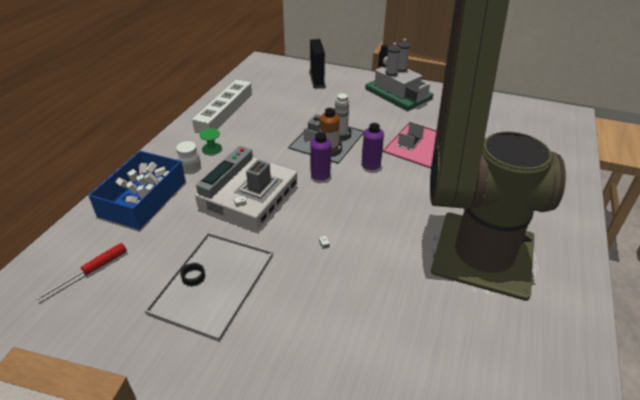

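View pics/top0.png

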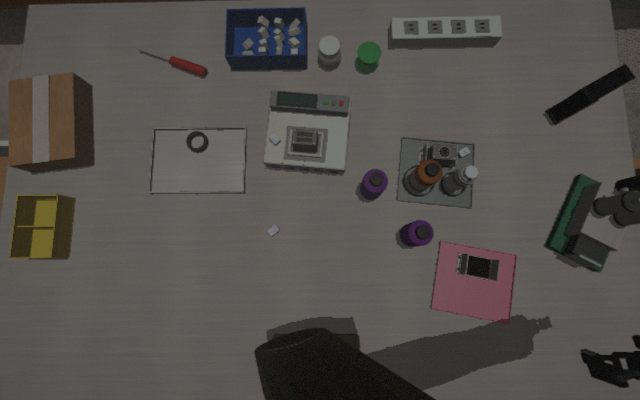

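```bash
cat > h.py <<'E'
import numpy as np, cv2
from station import bot, viewer
def cal(n):
    c=viewer.calibration(n); return np.array(c["K"]),np.array(c["T"])
def ray(n,u,v):
    K,T=cal(n); d=T[:3,:3]@np.linalg.inv(K)@np.array([u,v,1.]); return T[:3,3],d
def onz(n,u,v,z):
    o,d=ray(n,u,v); return o+d*(z-o[2])/d[2]
def proj(n,p):
    K,T=cal(n); q=K@(T[:3,:3].T@(np.asarray(p,float)-T[:3,3])); return q[:2]/q[2]
def cloud(n,d):
    K,T=cal(n); v,u=np.mgrid[:400,:640]; P=np.stack([(u-K[0,2])/K[0,0]*d,(v-K[1,2])/K[1,1]*d,d],-1)
    return P@T[:3,:3].T+T[:3,3]
E
python3 - <<'E'
from h import *
a=np.load("top0.npz");im=a["im"]
def crop(im,x,y,w,h,s,f): cv2.imwrite(f,cv2.resize(im[y:y+h,x:x+w],None,fx=s,fy=s,interpolation=cv2.INTER_CUBIC))
crop(im,350,125,150,110,5,"pics/c1.png"); crop(im,140,80,220,125,3.5,"pics/c2.png")
s=np.load("side0.npz")["im"]; crop(s,270,80,140,105,5,"pics/c3.png")
crop(s,140,130,170,210,2.8,"pics/c4.png")
P=cloud("top",a["d"]); print((a["d"]==0).sum())
for nm,(u,v) in dict(tabl=(330,260),can=(470,172),botcap=(429,170),round=(444,152),slotblk=(305,140),cons=(280,152),tray=(180,170),purple1=(376,178)).items(): print(nm,P[v,u].round(3))
E
```

```text
1025
tabl [ 0.274 -0.035 -0.   ]
can [ 0.459 -0.336  0.138]
botcap [ 0.464 -0.25   0.137]
round [ 0.524 -0.307  0.064]
slotblk [0.543 0.018 0.113]
cons [0.534 0.083 0.049]
tray [0.502 0.344 0.006]
purple1 [ 0.45  -0.137  0.129]
```

View pics/c1.png

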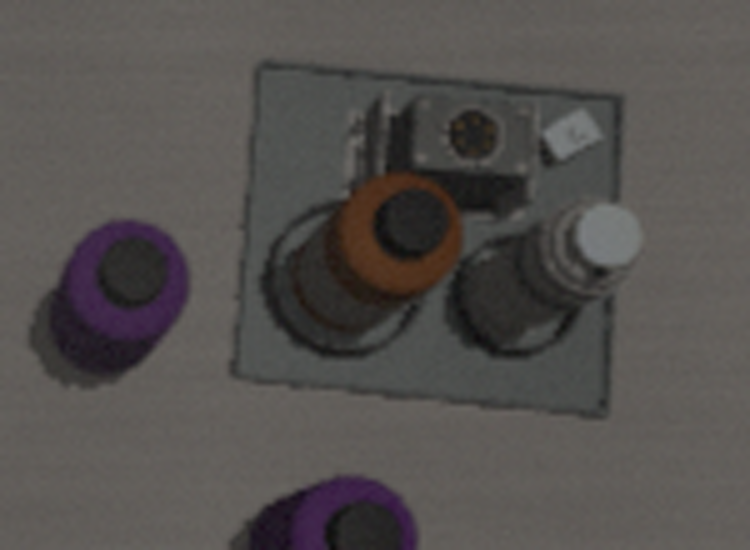

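View pics/c2.png

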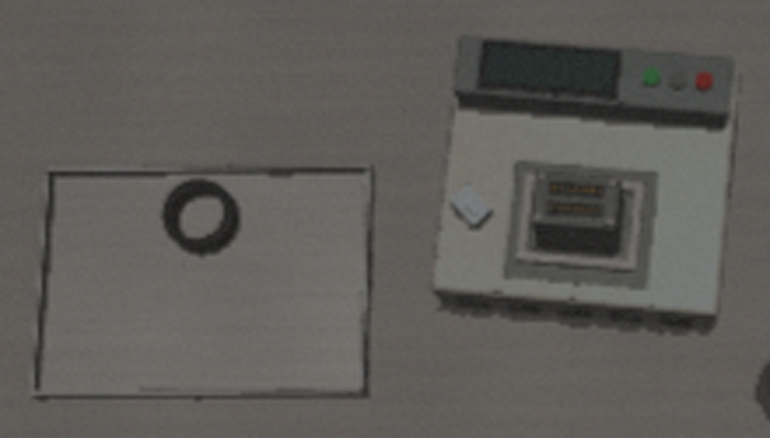

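View pics/c3.png

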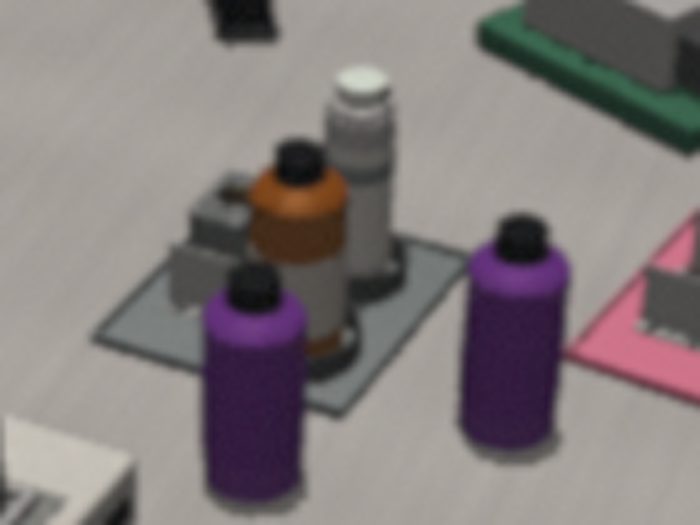

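View pics/c4.png

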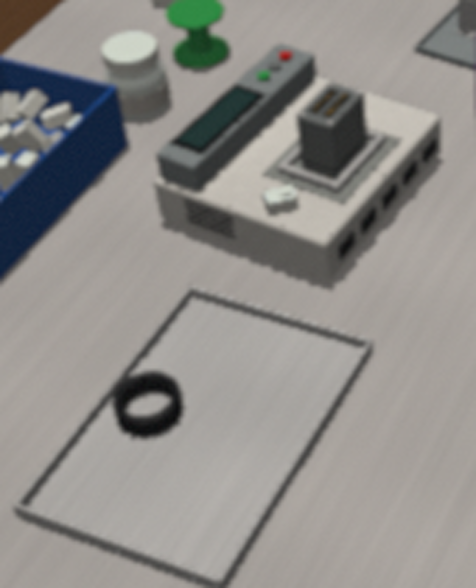

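```bash
cat > m.py <<'E'
from h import *
a=np.load("top0.npz");im=a["im"];P=cloud("top",a["d"])
def quad(name,pts,off,s,z,shape):
    W=np.array([onz("top",x/s+off[0],y/s+off[1],z)[:2] for x,y in pts])
    c=W.mean(0); L=[np.linalg.norm(W[(i+1)%4]-W[i]) for i in range(4)]
    # order: backleft, backright, frontright, frontleft ; x axis = front->back
    xa=(W[0]+W[1]-W[2]-W[3])/2; ya=(W[0]+W[3]-W[1]-W[2])/2
    print(name,"c",c.round(4),"L",np.round(L,3),"yaw x",np.degrees(np.arctan2(xa[1],xa[0])).round(2),"yaw y",np.degrees(np.arctan2(-ya[0],ya[1])).round(2))
quad("tidy z8",[(258,65),(622,97),(606,416),(234,377)],(350,125),5,0.008,0)
quad("tray",[(48,171),(372,168),(366,396),(38,395)],(140,80),3.5,0.014,0)
quad("dock outer",[(517,162),(657,172),(648,288),(504,278)],(140,80),3.5,0.058,0)
quad("console-top front/back?",[(460,37),(732,58),(716,318),(436,293)],(140,80),3.5,0.05,0)
def top(nm,x,y,r,z0,z1):
    m=(abs(P[...,2]-(z0+z1)/2)<(z1-z0)/2)&(np.hypot(P[...,0]-x,P[...,1]-y)<r)
    q=P[m]; 
    (c,wh,an)=cv2.minAreaRect(q[:,:2].astype(np.float32))
    print(nm,len(q),np.round(c,4),np.round(wh,3),round(an,1),"mean",q.mean(0).round(4))
top("slotblk",.54,.018,.06,.104,.118)
top("roundblk",.52,-.3,.06,.057,.07)
top("botcap",.464,-.25,.03,.125,.14)
top("cancap",.459,-.336,.03,.132,.145)
top("purple1",.45,-.137,.03,.12,.14)
top("purple2",.34,-.24,.03,.12,.14)
top("plates",.5,-.29,.09,.039,.05)
for v in range(88,110,3): print([tuple(P[v,u].round(3)) for u in (290,310,330)])
E
python3 m.py
```

```text
tidy z8 c [ 0.4879 -0.302 ] L [0.183 0.163 0.182 0.161] yaw x -6.7 yaw y -6.4
tray c [0.5252 0.2942] L [0.239 0.169 0.236 0.167] yaw x 0.66 yaw y -0.57
dock outer c [0.5499 0.0192] L [0.097 0.083 0.099 0.083] yaw x -5.25 yaw y -4.98
console-top front/back? c [0.5887 0.0168] L [0.194 0.189 0.194 0.188] yaw x -4.31 yaw y -5.81
slotblk 395 [0.5504 0.0195] [0.056 0.037] 84.0 mean [0.5495 0.0192 0.1107]
roundblk 374 [ 0.5041 -0.3053] [0.056 0.078] 82.9 mean [ 0.5228 -0.3071  0.0635]
botcap 151 [ 0.4674 -0.2593] [0.027 0.028] 0.8 mean [ 0.4671 -0.2586  0.133 ]
cancap 152 [ 0.4589 -0.3388] [0.027 0.028] 37.8 mean [ 0.4581 -0.3381  0.1381]
purple1 144 [ 0.4478 -0.1382] [0.028 0.027] 85.1 mean [ 0.4474 -0.138   0.1299]
purple2 158 [ 0.333  -0.2326] [0.028 0.027] 25.2 mean [ 0.3326 -0.2321  0.13  ]
plates 145 [ 0.4958 -0.2886] [0.112 0.113] 88.6 mean [ 0.4944 -0.2942  0.0444]
[(np.float64(0.722), np.float64(0.066), np.float64(-0.0)), (np.float64(0.721), np.float64(0.013), np.float64(0.001)), (np.float64(0.721), np.float64(-0.04), np.float64(-0.001))]
[(np.float64(0.714), np.float64(0.066), np.
[... 500 characters left out ...]
4(0.652), np.float64(0.056), np.float64(0.083)), (np.float64(0.652), np.float64(0.008), np.float64(0.08)), (np.float64(0.652), np.float64(-0.039), np.float64(0.08))]
[(np.float64(0.645), np.float64(0.056), np.float64(0.082)), (np.float64(0.644), np.float64(0.008), np.float64(0.082)), (np.float64(0.644), np.float64(-0.039), np.float64(0.081))]
[(np.float64(0.639), np.float64(0.056), np.float64(0.078)), (np.float64(0.637), np.float64(0.008), np.float64(0.082)), (np.float64(0.636), np.float64(-0.039), np.float64(0.08))]
[(np.float64(0.633), np.float64(0.057), np.float64(0.073)), (np.float64(0.63), np.float64(0.008), np.float64(0.079)), (np.float64(0.628), np.float64(-0.039), np.float64(0.081))]
```

Emit:
{"op": "step_arm", "data": {"rows": [[1,0,0,0,-8.5],[1,0,0,0,-8.5],[1,0,0,0,-8.5],[1,0,0,0,-8.5],[1,0,0,0,-8.5],[1,0,0,0,-8.5],[1,0,0,0,-8.5],[1,0,0,0,-8.5]], "newtons": 50}}

```text
time: 0.9
position: [0.1282, -0.5088, 0.3034]
orientation: [-0.001, 0.752, 0.659, 0.0]
wrist_force: [-0.1, -0.7, -0.1]
finger_gap: 0.0854
```

```bash
cat > go.py <<'E'
# usage: go.py x y z yaw(of tool x, deg): remaining move in tool axes
import sys; from h import *
o=bot.get_obs(); p=np.array(o["position"]); w,x,y,z=o["orientation"]
from scipy.spatial.transform import Rotation as R
r=R.from_quat([x,y,z,w]).as_matrix(); yaw=np.degrees(np.arctan2(r[1,0],r[0,0]))
print("t",round(float(o["time"]),2),"p",p.round(4),"yaw",yaw.round(2),"tilt",np.degrees(np.arccos(-r[2,2])).round(2),"gap",round(float(o["finger_gap"]),4),"F",np.round(o["wrist_force"],1),"q",np.round(o["joint_pos"],2))
if len(sys.argv)>1:
    a=list(map(float,sys.argv[1:])); d=np.array(a[:3])-p; t=np.radians(a[3])
    ex=np.array([np.cos(t),np.sin(t),0]);ey=np.array([np.sin(t),-np.cos(t),0])
    print("turn",(yaw-a[3]).round(2),"then dx %.4f dy %.4f dz %.4f"%(d@ex,d@ey,-d[2]))
E
python3 go.py .467 -.2588 .304 83.5
python3 - <<'E'
from h import *
a=np.load("top0.npz");P=cloud("top",a["d"])
m=(abs(P[...,2]-.063)<.006)&(abs(P[...,0]-.524)<.035)&(abs(P[...,1]+.306)<.04)&(P[...,0]>.5)
q=P[m]; c=cv2.minAreaRect(q[:,:2].astype(np.float32)); print(c,q.mean(0))
E
```

```text
t 0.9 p [ 0.1282 -0.5088  0.3034] yaw 82.49 tilt 0.07 gap 0.0854 F [-0.1 -0.7 -0.1] q [-1.32  0.26 -0.14  1.17 -0.    0.38]
turn -1.01 then dx 0.2867 dy 0.3084 dz -0.0006
((0.5243025422096252, -0.30780187249183655), (0.05614645034074783, 0.03705405816435814), 83.60065460205078) [ 0.52343571 -0.30698357  0.06353853]
```

Emit:
{"op": "step_arm", "data": {"rows": [[1,0,0,0,-1.0],[1,0.03,0.035,0,0],[1,0.034,0.036,0,0],[1,0.034,0.036,0,0],[1,0.034,0.036,0,0],[1,0.034,0.036,0,0],[1,0.034,0.036,0,0],[1,0.034,0.036,0,0]]}}

```text
time: 1.7
position: [0.4067, -0.3052, 0.3038]
orientation: [0.0, 0.749, 0.662, -0.0]
wrist_force: [-0.3, -1.1, 0.5]
finger_gap: 0.0854
```

```bash
python3 go.py .467 -.2588 .142 83.5
```

```text
t 1.7 p [ 0.4067 -0.3052  0.3038] yaw 82.97 tilt 0.01 gap 0.0854 F [-0.3 -1.1  0.5] q [-0.64  0.23 -0.18  1.16 -0.    1.05]
turn -0.53 then dx 0.0529 dy 0.0547 dz 0.1618
```

Emit:
{"op": "step_arm", "data": {"rows": [[1,0.026,0.028,0,-0.4],[1,0.026,0.028,0,0],[1,0,0,0.02,0],[1,0,0,0.02,0],[1,0,0,0.02,0],[1,0,0,0.01,0],[1,0,0,0,0],[1,0,0,0,0]]}}

```text
time: 2.5
position: [0.4672, -0.2618, 0.2343]
orientation: [0.0, 0.746, 0.666, 0.0]
wrist_force: [1.2, -0.2, 0.8]
finger_gap: 0.0854
```

```bash
python3 go.py .467 -.2588 .142 83.5; python3 - <<'E'
from h import *
im,d=viewer.snapshot("side"); cv2.imwrite("pics/s1.png",cv2.resize(im[50:200,220:450],None,fx=3.4,fy=3.4,interpolation=cv2.INTER_CUBIC))
E
```

```text
t 2.5 p [ 0.4672 -0.2618  0.2343] yaw 83.48 tilt 0.02 gap 0.0854 F [ 1.2 -0.2  0.8] q [-0.51  0.32 -0.25  1.01  0.    1.17]
turn -0.02 then dx 0.0029 dy -0.0005 dz 0.0923
```

View pics/s1.png

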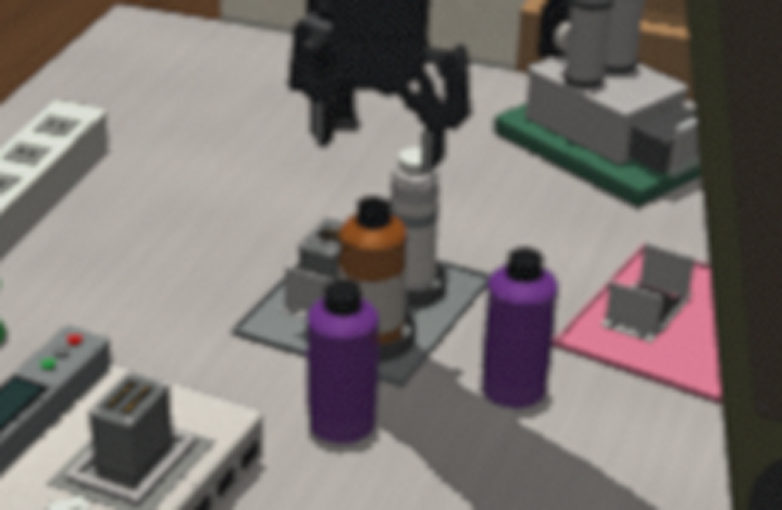

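Emit:
{"op": "step_arm", "data": {"rows": [[1,0.001,0,0.015,0],[1,0.001,0,0.02,0],[1,0,0,0.02,0],[1,0,0,0.02,0],[1,0,0,0.012,0],[1,0,0,0.005,0],[1,0,0,0,0],[1,0,0,0,0]]}}

```text
time: 3.35
position: [0.4679, -0.26, 0.1428]
orientation: [0.001, 0.746, 0.666, 0.0]
wrist_force: [0.6, 0.2, -0.1]
finger_gap: 0.0849
```

Emit:
{"op": "step_arm", "data": {"rows": [[0.8,0,0,0,0],[0.7,0,0,0,0],[0.6,0,0,0,0],[0.5,0,0,0,0],[0.4,0,0,0,0],[0.3,0,0,0,0],[0.3,0,0,0,0],[0.3,0,0,0,0]]}}

```text
time: 4.15
position: [0.4679, -0.2599, 0.1429]
orientation: [0.001, 0.746, 0.666, 0.0]
wrist_force: [0.5, -0.6, 5.6]
finger_gap: 0.0548
```

```bash
python3 go.py .49 .234 .3 83.5
```

```text
t 4.15 p [ 0.4679 -0.2599  0.1429] yaw 83.54 tilt 0.11 gap 0.0548 F [ 0.5 -0.6  5.6] q [-0.51  0.4  -0.39  0.78  0.    1.18]
turn 0.04 then dx 0.4932 dy -0.0339 dz -0.1571
```

Emit:
{"op": "step_arm", "data": {"rows": [[0.3,0,0,-0.008,0],[0.3,0,0,-0.018,0],[0.3,0,0,-0.025,0],[0.3,0,0,-0.03,0],[0.3,0,0,-0.03,0],[0.3,0,0,-0.025,0],[0.3,0,0,-0.016,0],[0.3,0,0,-0.008,0]]}}

```text
time: 4.95
position: [0.4675, -0.2597, 0.3035]
orientation: [0.001, 0.746, 0.666, 0.0]
wrist_force: [-0.6, -0.5, -2.4]
finger_gap: 0.0549
```

```bash
python3 go.py .49 .234 .3 83.5; python3 - <<'E'
from h import *
im,d=viewer.snapshot("side"); cv2.imwrite("pics/s2.png",cv2.resize(im[30:200,220:450],None,fx=3.4,fy=3.4,interpolation=cv2.INTER_CUBIC))
E
```

```text
t 4.95 p [ 0.4675 -0.2597  0.3035] yaw 83.54 tilt 0.1 gap 0.0549 F [-0.6 -0.5 -2.4] q [-0.51  0.28 -0.12  1.18 -0.    1.18]
turn 0.04 then dx 0.4931 dy -0.0335 dz 0.0035
```

View pics/s2.png

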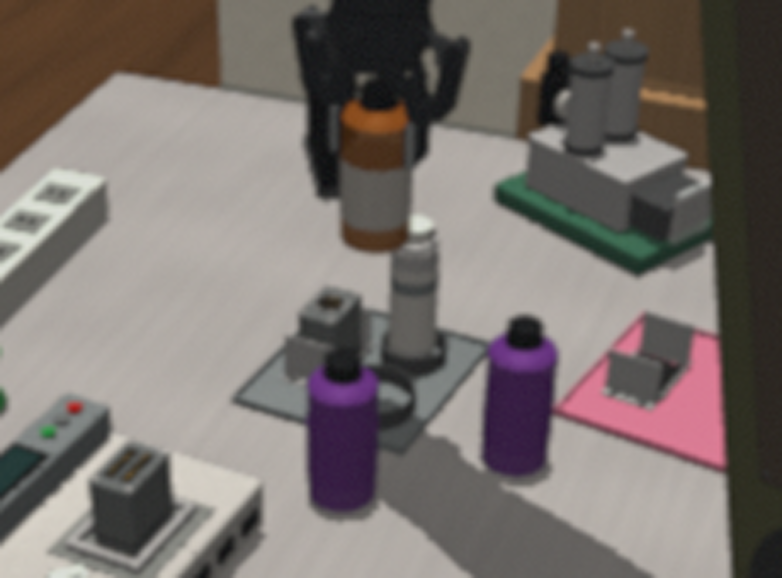

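Emit:
{"op": "step_arm", "data": {"rows": [[0.3,0.01,0,0,0],[0.3,0.02,-0.002,0,0],[0.3,0.03,-0.003,0,0],[0.3,0.04,-0.003,0,0],[0.3,0.043,-0.003,0,0],[0.3,0.043,-0.003,0,0],[0.3,0.043,-0.003,0,0],[0.3,0.043,-0.003,0,0]]}}

```text
time: 5.8
position: [0.4766, 0.0151, 0.3004]
orientation: [-0.001, 0.746, 0.666, -0.001]
wrist_force: [1.1, -0.3, -1.5]
finger_gap: 0.0547
```

Emit:
{"op": "step_arm", "data": {"rows": [[0.3,0.043,-0.003,0,0],[0.3,0.043,-0.003,0,0],[0.3,0.04,-0.003,0,0],[0.3,0.035,-0.002,0,0],[0.3,0.028,-0.002,0,0],[0.3,0.02,0,0,0],[0.3,0.012,0,0,0],[0.3,0,0,0,0]]}}

```text
time: 6.6
position: [0.4893, 0.2352, 0.3006]
orientation: [-0.0, 0.745, 0.667, -0.001]
wrist_force: [-0.4, -1.2, -1.4]
finger_gap: 0.0551
```

```bash
python3 go.py .49 .234 .1429 83.5
```

```text
t 6.6 p [0.4893 0.2352 0.3006] yaw 83.67 tilt 0.13 gap 0.0551 F [-0.4 -1.2 -1.4] q [ 0.45  0.29 -0.1   1.18  0.    2.13]
turn 0.17 then dx -0.0011 dy 0.0009 dz 0.1577
```

Emit:
{"op": "step_arm", "data": {"rows": [[0.3,0,0,0.01,0],[0.3,0,0,0.022,0],[0.3,0,0,0.028,0],[0.3,0,0,0.03,0],[0.3,0,0,0.028,0],[0.3,0,0,0.02,0],[0.3,0,0,0.012,0],[0.3,0,0,0.005,0]]}}

```text
time: 7.4
position: [0.489, 0.2326, 0.1454]
orientation: [-0.0, 0.746, 0.666, -0.001]
wrist_force: [-0.7, -0.2, -1.7]
finger_gap: 0.0552
```

Emit:
{"op": "step_arm", "data": {"rows": [[0.3,0,0,0.0025,0],[0.3,0,0,0,0],[0.3,0,0,0,0],[0.6,0,0,0,0],[0.7,0,0,0,0],[0.8,0,0,0,0],[1,0,0,0,0],[1,0,0,0,0]]}}

```text
time: 8.2
position: [0.4901, 0.2341, 0.1447]
orientation: [0.0, 0.746, 0.666, 0.0]
wrist_force: [-0.4, -0.9, 0.1]
finger_gap: 0.0855
```

```bash
python3 go.py .49 .234 .1429 83.5;python3 - <<'E'
from h import *
im,d=viewer.snapshot("side"); cv2.imwrite("pics/s3.png",cv2.resize(im[130:370,90:350],None,fx=2.3,fy=2.3,interpolation=cv2.INTER_CUBIC))
E
```

```text
t 8.2 p [0.4901 0.2341 0.1447] yaw 83.54 tilt 0.03 gap 0.0855 F [-0.4 -0.9  0.1] q [ 0.45  0.41 -0.37  0.8   0.    2.13]
turn 0.04 then dx -0.0001 dy -0.0001 dz 0.0018
```

View pics/s3.png

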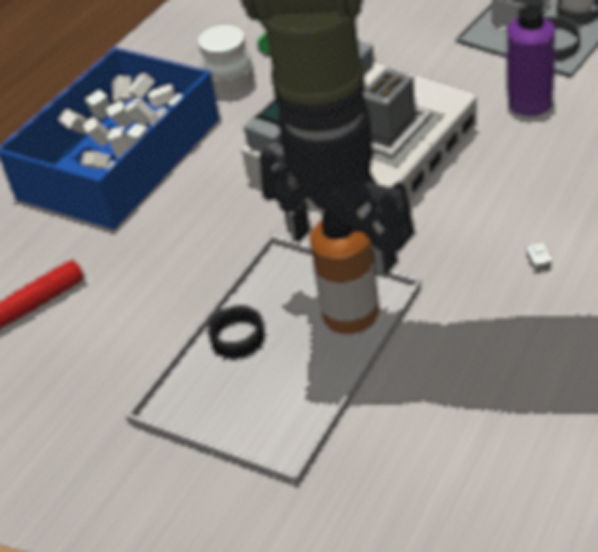

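Emit:
{"op": "step_arm", "data": {"rows": [[1,0,0,-0.01,0],[1,0,0,-0.03,0],[1,0,0,-0.04,0],[1,0,0,-0.04,0],[1,-0.01,0,-0.03,0],[1,-0.03,0.003,-0.01,0],[1,-0.045,0.003,0,0],[1,-0.045,0.003,0,0]]}}

```text
time: 9.05
position: [0.4845, 0.103, 0.306]
orientation: [0.001, 0.745, 0.667, 0.001]
wrist_force: [0.9, -0.9, -0.4]
finger_gap: 0.085
```

Emit:
{"op": "step_arm", "data": {"rows": [[1,-0.045,0.003,0,0],[1,-0.045,0.003,0,0],[1,-0.045,0.003,0,0],[1,-0.045,0.003,0,0],[1,-0.045,0.003,0,0],[1,-0.045,0.003,0,0],[1,-0.045,0.003,0,0],[1,-0.045,0.003,0,0]]}}

```text
time: 9.85
position: [0.4672, -0.2585, 0.3054]
orientation: [0.001, 0.746, 0.666, 0.0]
wrist_force: [1.3, 1.4, -0.6]
finger_gap: 0.0854
```

```bash
python3 go.py .4585 -.3385 .152 83.5; python3 - <<'E'
from h import *
im,d=viewer.snapshot("top"); cv2.imwrite("pics/t1.png",cv2.resize(im[80:250,130:500],None,fx=2.1,fy=2.1,interpolation=cv2.INTER_CUBIC)); np.savez("top1.npz",im=im,d=d)
E
```

```text
t 9.85 p [ 0.4672 -0.2585  0.3054] yaw 83.53 tilt 0.07 gap 0.0854 F [ 1.3  1.4 -0.6] q [-0.51  0.27 -0.11  1.18  0.    1.18]
turn 0.03 then dx -0.0805 dy 0.0004 dz 0.1534
```

View pics/t1.png

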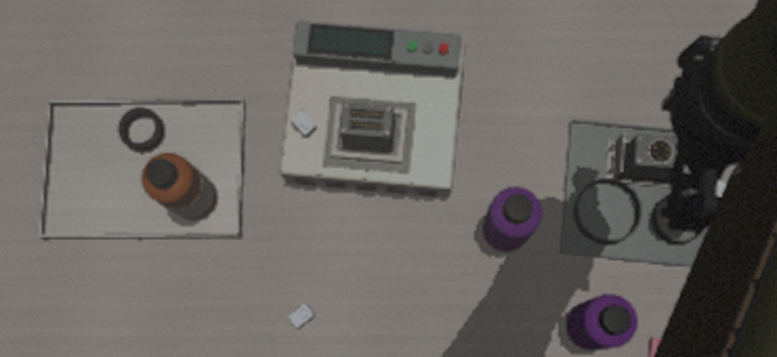

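Emit:
{"op": "step_arm", "data": {"rows": [[1,-0.04,0,0,0],[1,-0.039,0,0,0],[1,0,0,0.02,0],[1,0,0,0.03,0],[1,0,0,0.02,0],[1,0,0,0.01,0],[1,0,0,0,0],[1,0,0,0,0]]}}

```text
time: 10.7
position: [0.4592, -0.3352, 0.2254]
orientation: [0.001, 0.746, 0.666, 0.0]
wrist_force: [0.6, 0.5, -0.5]
finger_gap: 0.0851
```

```bash
python3 go.py .4585 -.3385 .152 83.5; python3 - <<'E'
from h import *
im,d=viewer.snapshot("side"); cv2.imwrite("pics/s4.png",cv2.resize(im[30:200,220:450],None,fx=3.4,fy=3.4,interpolation=cv2.INTER_CUBIC))
E
```

```text
t 10.7 p [ 0.4592 -0.3352  0.2254] yaw 83.56 tilt 0.07 gap 0.0851 F [ 0.6  0.5 -0.5] q [-0.63  0.38 -0.18  1.01  0.    1.05]
turn 0.06 then dx -0.0033 dy -0.0003 dz 0.0734
```

View pics/s4.png

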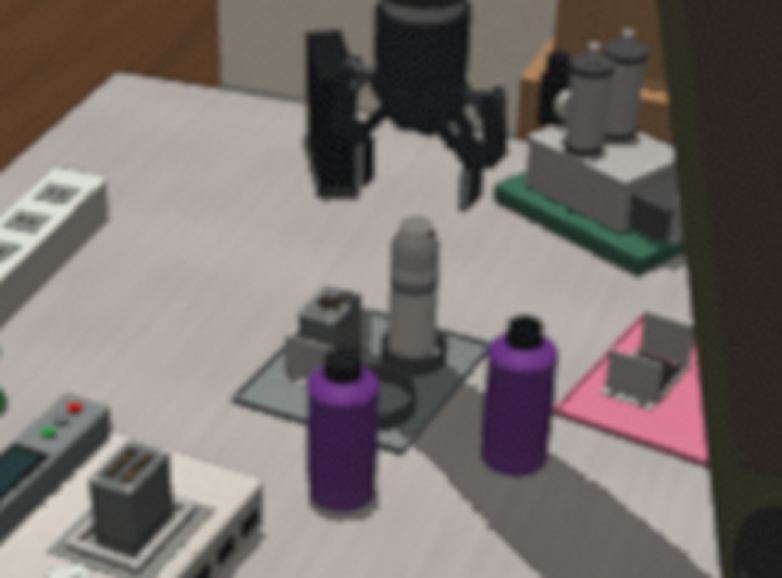

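Emit:
{"op": "step_arm", "data": {"rows": [[1,-0.003,0,0.015,0],[1,0,0,0.02,0],[1,0,0,0.02,0],[1,0,0,0.013,0],[1,0,0,0.005,0],[1,0,0,0,0],[0.7,0,0,0,0],[0.6,0,0,0,0]]}}

```text
time: 11.55
position: [0.4591, -0.3386, 0.1526]
orientation: [0.001, 0.746, 0.666, 0.0]
wrist_force: [0.3, 0.2, 0.0]
finger_gap: 0.0591
```

Emit:
{"op": "step_arm", "data": {"rows": [[0.5,0,0,0,0],[0.4,0,0,0,0],[0.3,0,0,0,0],[0.2,0,0,0,0],[0.2,0,0,0,0],[0.2,0,0,0,0],[0.2,0,0,0,0],[0.2,0,0,0,0]]}}

```text
time: 12.35
position: [0.459, -0.3385, 0.1524]
orientation: [0.001, 0.746, 0.666, 0.0]
wrist_force: [-0.1, 0.4, 5.7]
finger_gap: 0.0409
```

```bash
python3 go.py .49 .354 .312 83.5
```

```text
t 12.35 p [ 0.459  -0.3385  0.1524] yaw 83.54 tilt 0.12 gap 0.0409 F [-0.1  0.4  5.7] q [-0.64  0.44 -0.29  0.84  0.    1.05]
turn 0.04 then dx 0.6916 dy -0.0476 dz -0.1596
```

Emit:
{"op": "step_arm", "data": {"rows": [[0.2,0,0,-0.008,0],[0.2,0,0,-0.018,0],[0.2,0,0,-0.025,0],[0.2,0,0,-0.03,0],[0.2,0,0,-0.03,0],[0.2,0.006,0,-0.027,0],[0.2,0.014,0,-0.017,0],[0.2,0.025,0,-0.01,0]]}}

```text
time: 13.15
position: [0.4636, -0.2941, 0.3181]
orientation: [0.001, 0.747, 0.665, 0.0]
wrist_force: [1.4, -0.0, -1.4]
finger_gap: 0.0408
```

Emit:
{"op": "step_arm", "data": {"rows": [[0.2,0.035,-0.003,0,0],[0.2,0.043,-0.003,0,0],[0.2,0.043,-0.003,0,0],[0.2,0.043,-0.003,0,0],[0.2,0.043,-0.003,0,0],[0.2,0.043,-0.003,0,0],[0.2,0.043,-0.003,0,0],[0.2,0.043,-0.003,0,0]]}}

```text
time: 13.95
position: [0.4767, 0.0448, 0.3164]
orientation: [-0.0, 0.746, 0.666, -0.0]
wrist_force: [0.8, -0.4, -0.9]
finger_gap: 0.0411
```

Emit:
{"op": "step_arm", "data": {"rows": [[0.2,0.043,-0.003,0,0],[0.2,0.043,-0.003,0,0],[0.2,0.043,-0.003,0,0],[0.2,0.043,-0.003,0,0],[0.2,0.043,-0.003,0,0],[0.2,0.038,-0.003,0,0],[0.2,0.03,-0.003,0,0],[0.2,0.018,-0.003,0,0]]}}

```text
time: 14.75
position: [0.4869, 0.347, 0.3158]
orientation: [-0.0, 0.745, 0.667, -0.001]
wrist_force: [0.6, -1.0, -1.1]
finger_gap: 0.0409
```

```bash
python3 go.py .49 .354 .153 83.5
```

```text
t 14.75 p [0.4869 0.347  0.3158] yaw 83.65 tilt 0.06 gap 0.0409 F [ 0.6 -1.  -1.1] q [0.62 0.38 0.07 1.26 0.   2.3 ]
turn 0.15 then dx 0.0073 dy 0.0023 dz 0.1628
```

Emit:
{"op": "step_arm", "data": {"rows": [[0.2,0.007,0.002,0,0],[0.2,0,0,0.012,0],[0.2,0,0,0.025,0],[0.2,0,0,0.03,0],[0.2,0,0,0.032,0],[0.2,0,0,0.03,0],[0.2,0,0,0.02,0],[0.2,0,0,0.009,0]]}}

```text
time: 15.55
position: [0.4888, 0.3486, 0.1555]
orientation: [-0.0, 0.747, 0.665, -0.003]
wrist_force: [-0.4, -0.8, -1.2]
finger_gap: 0.0408
```

Emit:
{"op": "step_arm", "data": {"rows": [[0.2,0,0,0.004,0],[0.2,0,0,0,0],[0.2,0,0,0,0],[0.4,0,0,0,0],[0.5,0,0,0,0],[0.6,0,0,0,0],[1,0,0,0,0],[1,0,0,0,0]]}}

```text
time: 16.35
position: [0.4903, 0.3519, 0.1547]
orientation: [0.0, 0.746, 0.666, 0.0]
wrist_force: [-0.7, 0.5, -0.0]
finger_gap: 0.0782
```

```bash
python3 go.py .49 .354 .153 83.5;python3 - <<'E'
from h import *
im,d=viewer.snapshot("side"); cv2.imwrite("pics/s5.png",cv2.resize(im[130:370,90:350],None,fx=2.3,fy=2.3,interpolation=cv2.INTER_CUBIC))
E
```

```text
t 16.35 p [0.4903 0.3519 0.1547] yaw 83.55 tilt 0.03 gap 0.0782 F [-0.7  0.5 -0. ] q [ 0.62  0.49 -0.19  0.89  0.    2.31]
turn 0.05 then dx 0.0021 dy -0.0005 dz 0.0017
```

View pics/s5.png

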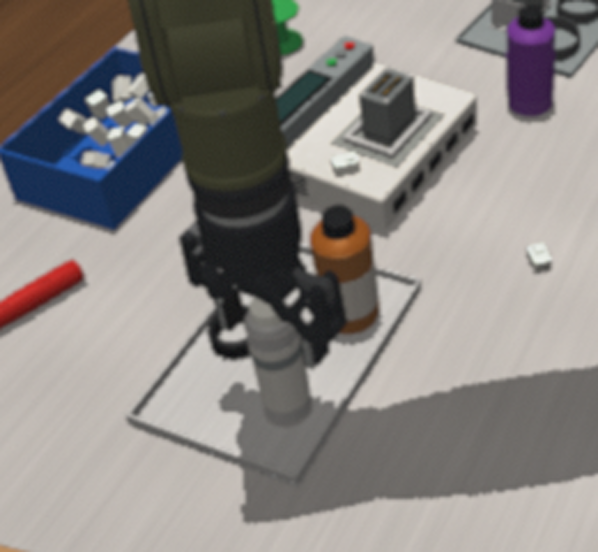

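Emit:
{"op": "step_arm", "data": {"rows": [[1,0,0,-0.01,0],[1,0,0,-0.03,0],[1,0,0,-0.04,0],[1,0,0,-0.04,0],[1,0,0,-0.03,0],[1,-0.01,0.002,0,0],[1,-0.03,0.01,0,0],[1,-0.045,0.015,0,0]]}}

```text
time: 17.2
position: [0.5073, 0.2647, 0.3044]
orientation: [-0.0, 0.745, 0.668, 0.0]
wrist_force: [0.3, -1.5, 0.4]
finger_gap: 0.0855
```

Emit:
{"op": "step_arm", "data": {"rows": [[1,-0.045,0.015,0,-1.2],[1,-0.045,0.015,0,0],[1,-0.045,0.015,0,0],[1,-0.045,0.015,0,0],[1,-0.035,0.008,0,0],[1,-0.02,0,0,0],[1,0,0,0,0],[1,0,0,0,0]]}}

```text
time: 18.0
position: [0.5523, 0.0234, 0.3041]
orientation: [-0.0, 0.739, 0.673, -0.0]
wrist_force: [0.5, -0.1, 0.4]
finger_gap: 0.0855
```

```bash
python3 go.py .55 .0192 .153 84.8;python3 - <<'E'
from h import *
im,d=viewer.snapshot("top"); np.savez("top2.npz",im=im,d=d)
cv2.imwrite("pics/t2.png",cv2.resize(im[80:250,130:500],None,fx=2.1,fy=2.1,interpolation=cv2.INTER_CUBIC))
cv2.imwrite("pics/t2c.png",cv2.resize(im[125:225,380:500],None,fx=6,fy=6,interpolation=cv2.INTER_CUBIC))
E
```

```text
t 18.0 p [0.5523 0.0234 0.3041] yaw 84.67 tilt 0.05 gap 0.0855 F [ 0.5 -0.1  0.4] q [ 0.04  0.31 -0.07  1.19  0.    1.71]
turn -0.13 then dx -0.0044 dy -0.0019 dz 0.1511
```

View pics/t2.png

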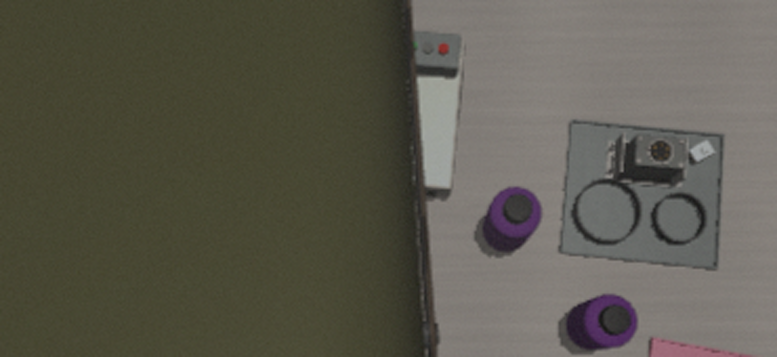

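View pics/t2c.png

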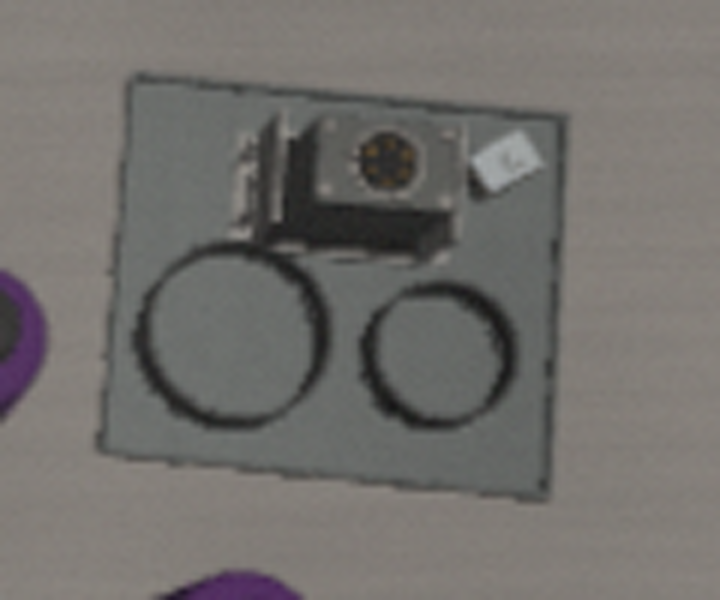

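```bash
python3 - <<'E'
from h import *
from scipy.optimize import least_squares
a=np.load("top2.npz");P=cloud("top",a["d"]);im=a["im"]
g=cv2.cvtColor(im,cv2.COLOR_BGR2GRAY)
s=6; print(g[180,445:470],g[180,395:440])
for nm,(u,v),R in (("bot",(418.5,181),.03725),("can",(453,184),.029)):
    # dark ring pixels, cast on mid plane z .012
    V,U=np.mgrid[:400,:640]; m=(g<62)&(np.hypot(U-u,V-v)<20)&(np.hypot(U-u,V-v)>8)
    q=np.array([onz("top",x,y,.012)[:2] for y,x in zip(V[m],U[m])])
    f=lambda p:np.hypot(q[:,0]-p[0],q[:,1]-p[1])-p[2]
    r=least_squares(f,[*q.mean(0),R],loss="soft_l1",f_scale=.002); print(nm,len(q),r.x.round(4))
    c=P[m]; c=c[c[:,2]>.014]; 
    f=lambda p:np.hypot(c[:,0]-p[0],c[:,1]-p[1])-R
    r=least_squares(f,q.mean(0),loss="soft_l1",f_scale=.002); print("  depth",len(c),r.x.round(4),c[:,2].mean())
E
```

```text
[103 106 104 103 104 106 103 105 104 105 105 103 104 102 103  95  69  53
  26  39  55  85 101 103  99] [131 133 113  84 110 111  96  59  44  52  91 111 114 112 111 110 110 109
 109 110 110 111 111 112 110 108 108 108 107 111 109 107 107 108 106 106
  92  54  35  49  83 105 104 106 104]
bot 180 [ 0.4684 -0.2562  0.0376]
  depth 83 [ 0.4668 -0.2568] 0.018738072465908712
can 170 [ 0.4589 -0.3396  0.0294]
  depth 76 [ 0.4574 -0.3396] 0.019191196088038293
```

Emit:
{"op": "step_arm", "data": {"rows": [[1,-0.0035,-0.002,0,-0.1],[1,0,0,0.02,0],[1,0,0,0.03,0],[1,0,0,0.03,0],[1,0,0,0.02,0],[1,0,0,0.01,0],[1,0,0,0,0],[1,0,0,0,0]]}}

```text
time: 18.85
position: [0.5508, 0.0209, 0.1952]
orientation: [0.0, 0.738, 0.675, 0.0]
wrist_force: [0.1, 0.5, 0.8]
finger_gap: 0.0852
```

```bash
python3 go.py .55 .0192 .149 84.8;python3 - <<'E'
from h import *
im,d=viewer.snapshot("side"); 
cv2.imwrite("pics/s6.png",cv2.resize(im[80:300,130:380],None,fx=2.6,fy=2.6,interpolation=cv2.INTER_CUBIC))
E
```

```text
t 18.85 p [0.5508 0.0209 0.1952] yaw 84.89 tilt 0.06 gap 0.0852 F [0.1 0.5 0.8] q [ 0.04  0.37 -0.27  0.93 -0.    1.7 ]
turn 0.09 then dx -0.0017 dy -0.0007 dz 0.0462
```

View pics/s6.png

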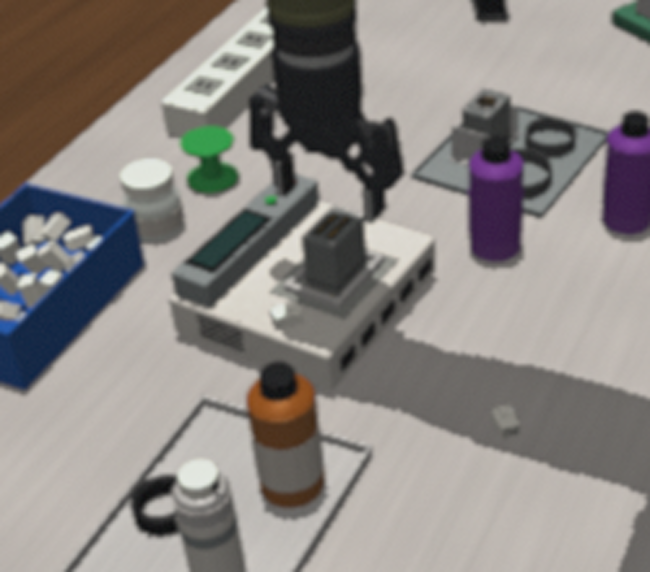

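Emit:
{"op": "step_arm", "data": {"rows": [[1,-0.0015,-0.001,0.01,0],[1,0,0,0.015,0],[1,0,0,0.013,0],[1,0,0,0.007,0],[1,0,0,0,0],[0.7,0,0,0,0],[0.5,0,0,0,0],[0.4,0,0,0,0]]}}

```text
time: 19.7
position: [0.5498, 0.019, 0.1501]
orientation: [0.0, 0.738, 0.675, 0.001]
wrist_force: [-0.2, -0.5, 0.6]
finger_gap: 0.044
```

Emit:
{"op": "step_arm", "data": {"rows": [[0.3,0,0,0,0],[0.2,0,0,0,0],[0.1,0,0,0,0],[0.1,0,0,0,0],[0.1,0,0,0,0],[0.1,0,0,0,0],[0.1,0,0,0,0],[0.1,0,0,0,0]]}}

```text
time: 20.5
position: [0.55, 0.0191, 0.1502]
orientation: [0.001, 0.738, 0.675, 0.001]
wrist_force: [-0.1, 0.0, 5.5]
finger_gap: 0.0353
```

```bash
python3 go.py .36 -.03 .249 84.8
```

```text
t 20.5 p [0.55   0.0191 0.1502] yaw 84.84 tilt 0.11 gap 0.0353 F [-0.1  0.   5.5] q [ 0.03  0.41 -0.34  0.82 -0.    1.7 ]
turn 0.04 then dx -0.0661 dy -0.1847 dz -0.0988
```

Emit:
{"op": "step_arm", "data": {"rows": [[0.1,0,0,-0.008,0],[0.1,0,0,-0.015,0],[0.1,0,0,-0.02,0],[0.1,0,0,-0.017,0],[0.1,-0.006,-0.01,-0.005,0],[0.1,-0.01,-0.028,0,0],[0.1,-0.013,-0.035,0,0],[0.1,-0.013,-0.035,0,0]]}}

```text
time: 21.3
position: [0.435, -0.0135, 0.2134]
orientation: [-0.001, 0.738, 0.675, -0.001]
wrist_force: [0.1, -1.2, -1.3]
finger_gap: 0.0355
```

Emit:
{"op": "step_arm", "data": {"rows": [[0.1,-0.012,-0.035,0,0],[0.1,-0.012,-0.028,0,0],[0.1,0,-0.014,0.005,0],[0.1,0,0,0.02,0],[0.1,0,0,0.03,0],[0.1,0,0,0.03,0],[0.1,0,0,0.017,0],[0.1,0,0,0.006,0]]}}

```text
time: 22.1
position: [0.3558, -0.03, 0.1044]
orientation: [-0.002, 0.738, 0.674, -0.002]
wrist_force: [-0.5, 1.4, -0.6]
finger_gap: 0.0353
```

```bash
python3 go.py .36 -.03 .1002 84.8
```

```text
t 22.1 p [ 0.3558 -0.03    0.1044] yaw 84.83 tilt 0.33 gap 0.0353 F [-0.5  1.4 -0.6] q [-0.08  0.2  -0.84  0.54 -0.    1.58]
turn 0.03 then dx 0.0004 dy 0.0042 dz 0.0042
```

Emit:
{"op": "step_arm", "data": {"rows": [[0.1,0,0,0.002,0],[0.1,0,0,0.002,0],[0.1,0,0,0,0],[0.1,0,0,0,0],[0.1,0,0,0,0],[0.1,0,0,0,0],[0.1,0,0,0,0],[0.1,0,0,0,0]]}}

```text
time: 22.9
position: [0.3591, -0.0301, 0.1025]
orientation: [0.0, 0.738, 0.675, 0.0]
wrist_force: [0.7, 0.2, -1.0]
finger_gap: 0.0351
```

```bash
python3 go.py .36 -.03 .1002 84.8
```

```text
t 22.9 p [ 0.3591 -0.0301  0.1025] yaw 84.84 tilt 0.01 gap 0.0351 F [ 0.7  0.2 -1. ] q [-0.08  0.2  -0.84  0.53 -0.    1.58]
turn 0.04 then dx 0.0001 dy 0.0009 dz 0.0023
```

Emit:
{"op": "step_arm", "data": {"rows": [[0.1,0,0,0.002,0],[0.1,0,0,0,0],[0.1,0,0,0,0],[0.3,0,0,0,0],[0.5,0,0,0,0],[0.7,0,0,0,0],[1,0,0,0,0],[1,0,0,0,0]]}}

```text
time: 23.7
position: [0.3592, -0.0301, 0.1005]
orientation: [0.0, 0.738, 0.675, 0.0]
wrist_force: [0.6, 0.4, 0.0]
finger_gap: 0.0832
```

Emit:
{"op": "step_arm", "data": {"rows": [[1,0,0,-0.015,0],[1,0,0,-0.03,0],[1,0,0,-0.04,0],[1,0,0,-0.04,0],[1,0,0,-0.04,0],[1,0,0,-0.02,0],[1,-0.02,0.01,0,0],[1,-0.03,0.02,0,0]]}}

```text
time: 24.5
position: [0.3842, -0.0822, 0.2866]
orientation: [0.001, 0.737, 0.676, 0.001]
wrist_force: [0.8, -0.1, 0.5]
finger_gap: 0.0852
```

```bash
python3 go.py .5243 -.3072 .102 83.5;python3 - <<'E'
from h import *
im,d=viewer.snapshot("side"); 
cv2.imwrite("pics/s7.png",cv2.resize(im[80:350,130:410],None,fx=2.2,fy=2.2,interpolation=cv2.INTER_CUBIC))
E
```

```text
t 24.5 p [ 0.3842 -0.0822  0.2866] yaw 85.01 tilt 0.11 gap 0.0852 F [ 0.8 -0.1  0.5] q [-0.21  0.04 -0.45  1.07  0.    1.45]
turn 1.51 then dx -0.2077 dy 0.1647 dz 0.1846
```

View pics/s7.png

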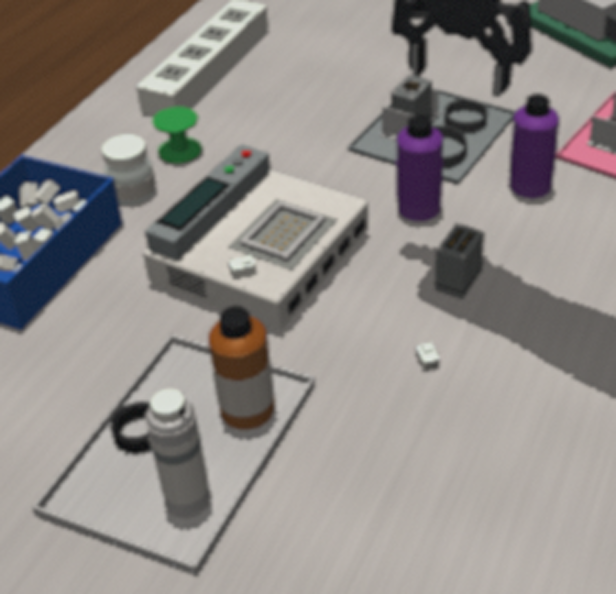

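Emit:
{"op": "step_arm", "data": {"rows": [[1,-0.03,0.025,0,1.4],[1,-0.035,0.028,0,0],[1,-0.035,0.028,0,0],[1,-0.035,0.028,0,0],[1,-0.035,0.028,0,0],[1,-0.025,0.02,0,0],[1,-0.01,0.007,0,0],[1,0,0,0,0]]}}

```text
time: 25.35
position: [0.525, -0.3053, 0.2845]
orientation: [-0.001, 0.747, 0.665, -0.0]
wrist_force: [0.5, 1.2, 0.4]
finger_gap: 0.0854
```

```bash
python3 go.py .5243 -.3072 .102 83.5
```

```text
t 25.35 p [ 0.525  -0.3053  0.2845] yaw 83.36 tilt 0.07 gap 0.0854 F [0.5 1.2 0.4] q [-0.53  0.41  0.04  1.2   0.    1.16]
turn -0.14 then dx -0.0020 dy -0.0004 dz 0.1825
```

Emit:
{"op": "step_arm", "data": {"rows": [[1,-0.001,-0.001,0.015,0],[1,0,0,0.03,0],[1,0,0,0.035,0],[1,0,0,0.03,0],[1,0,0,0.02,0],[1,0,0,0.01,0],[1,0,0,0,0],[1,0,0,0,0]]}}

```text
time: 26.15
position: [0.5238, -0.3049, 0.1465]
orientation: [0.0, 0.746, 0.666, 0.0]
wrist_force: [-0.4, -0.3, -0.5]
finger_gap: 0.0854
```

```bash
python3 go.py .5243 -.3072 .102 83.5;python3 - <<'E'
from h import *
im,d=viewer.snapshot("side"); 
cv2.imwrite("pics/s8.png",cv2.resize(im[50:200,250:410],None,fx=4,fy=4,interpolation=cv2.INTER_CUBIC))
E
```

```text
t 26.15 p [ 0.5238 -0.3049  0.1465] yaw 83.47 tilt 0.06 gap 0.0854 F [-0.4 -0.3 -0.5] q [-0.53  0.5  -0.2   0.87  0.    1.16]
turn -0.03 then dx -0.0023 dy 0.0007 dz 0.0445
```

View pics/s8.png

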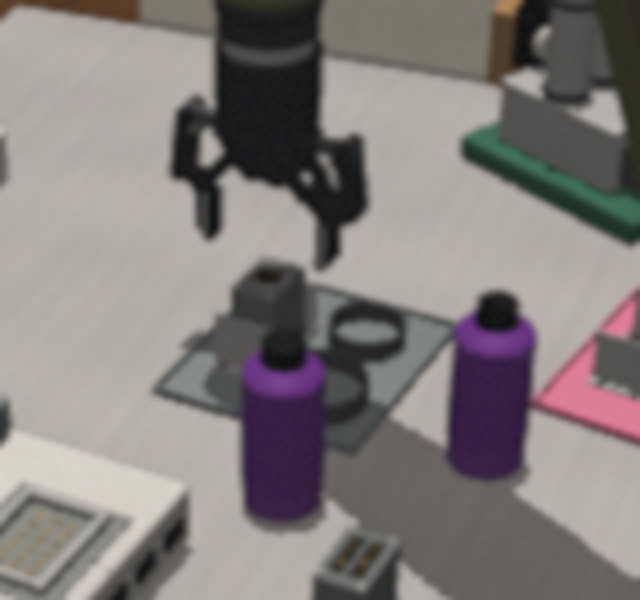

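Emit:
{"op": "step_arm", "data": {"rows": [[1,-0.002,0.001,0.01,0],[1,0,0,0.015,0],[1,0,0,0.012,0],[1,0,0,0.006,0],[1,0,0,0,0],[0.7,0,0,0,0],[0.5,0,0,0,0],[0.4,0,0,0,0]]}}

```text
time: 27.0
position: [0.5248, -0.3076, 0.103]
orientation: [0.001, 0.746, 0.665, 0.0]
wrist_force: [-0.1, 0.9, 0.1]
finger_gap: 0.0434
```

Emit:
{"op": "step_arm", "data": {"rows": [[0.3,0,0,0,0],[0.2,0,0,0,0],[0.1,0,0,0,0],[0.1,0,0,0,0],[0.1,0,0,0,0],[0.1,0,0,0,0],[0.1,0,0,0,0],[0.1,0,0,0,0]]}}

```text
time: 27.8
position: [0.5249, -0.3077, 0.1031]
orientation: [0.001, 0.746, 0.665, 0.0]
wrist_force: [-0.2, -0.5, 6.0]
finger_gap: 0.0352
```

```bash
python3 go.py .55 .0192 .25 84.8
```

```text
t 27.8 p [ 0.5249 -0.3077  0.1031] yaw 83.44 tilt 0.08 gap 0.0352 F [-0.2 -0.5  6. ] q [-0.53  0.54 -0.25  0.78 -0.    1.16]
turn -1.36 then dx 0.3278 dy -0.0046 dz -0.1469
```

Emit:
{"op": "step_arm", "data": {"rows": [[0.1,0,0,-0.008,0],[0.1,0,0,-0.018,0],[0.1,0,0,-0.028,0],[0.1,0,0,-0.03,0],[0.1,0,0,-0.028,0],[0.1,0.005,0,-0.018,-1.3],[0.1,0.015,0,-0.01,0],[0.1,0.028,0,0,0]]}}

```text
time: 28.6
position: [0.5293, -0.26, 0.2436]
orientation: [0.001, 0.74, 0.673, 0.0]
wrist_force: [1.3, 0.1, -1.7]
finger_gap: 0.035
```

Emit:
{"op": "step_arm", "data": {"rows": [[0.1,0.04,-0.001,0,0],[0.1,0.043,-0.001,0,0],[0.1,0.043,-0.001,0,0],[0.1,0.043,-0.001,0,0],[0.1,0.043,0,0,0],[0.1,0.035,0,0,0],[0.1,0.022,0,0,0],[0.1,0.01,0,0,0]]}}

```text
time: 29.4
position: [0.5493, 0.0213, 0.2415]
orientation: [-0.001, 0.738, 0.675, -0.001]
wrist_force: [-0.0, 0.2, -2.6]
finger_gap: 0.0355
```

Emit:
{"op": "step_arm", "data": {"rows": [[0.1,0,0,0.005,0],[0.1,0,0,0.015,0],[0.1,0,0,0.015,0],[0.1,0,0,0.005,0],[0.1,0,0,0,0],[0.1,0,0,0,0],[0.1,0,0,0,0],[0.1,0,0,0,0]]}}

```text
time: 30.2
position: [0.5509, 0.0184, 0.2031]
orientation: [0.0, 0.739, 0.674, 0.0]
wrist_force: [0.2, -0.0, -2.5]
finger_gap: 0.0357
```

```bash
python3 go.py .55 .0192 .1501 84.8
```

```text
t 30.2 p [0.5509 0.0184 0.2031] yaw 84.72 tilt 0.08 gap 0.0357 F [ 0.2 -0.  -2.5] q [ 0.03  0.36 -0.26  0.95 -0.    1.7 ]
turn -0.08 then dx 0.0007 dy -0.0010 dz 0.0530
```

Emit:
{"op": "step_arm", "data": {"rows": [[0.1,0.0005,-0.001,0.008,0],[0.1,0,0,0.014,0],[0.1,0,0,0.013,0],[0.1,0,0,0.009,0],[0.1,0,0,0.005,0],[0.1,0,0,0.002,0],[0.1,0,0,0,0],[0.1,0,0,0,0]]}}

```text
time: 31.0
position: [0.5499, 0.0192, 0.1519]
orientation: [0.0, 0.739, 0.674, 0.0]
wrist_force: [-0.4, -0.1, -1.6]
finger_gap: 0.0351
```

```bash
python3 go.py .55 .0192 .1501 84.8
```

```text
t 31.0 p [0.5499 0.0192 0.1519] yaw 84.74 tilt 0.06 gap 0.0351 F [-0.4 -0.1 -1.6] q [ 0.03  0.41 -0.34  0.82  0.    1.7 ]
turn -0.06 then dx -0.0000 dy 0.0001 dz 0.0018
```

Emit:
{"op": "step_arm", "data": {"rows": [[0.1,0,0,0.0015,0],[0.1,0,0,0,0],[0.1,0,0,0,0],[0.3,0,0,0,0],[0.5,0,0,0,0],[0.7,0,0,0,0],[1,0,0,0,0],[1,0,0,0,0]]}}

```text
time: 31.8
position: [0.5496, 0.0192, 0.15]
orientation: [0.0, 0.739, 0.674, 0.0]
wrist_force: [0.2, -1.2, -0.4]
finger_gap: 0.0832
```

Emit:
{"op": "step_arm", "data": {"rows": [[1,0,0,-0.01,0],[1,0,0,-0.03,0],[1,0,0,-0.04,0],[1,0,0,-0.04,0],[1,0,0,-0.02,0],[1,0,0,0,0],[1,0,0,0,0],[1,0,0,0,0]]}}

```text
time: 32.6
position: [0.5487, 0.0192, 0.2886]
orientation: [-0.001, 0.739, 0.674, -0.001]
wrist_force: [-0.8, 0.3, 0.4]
finger_gap: 0.0849
```

```bash
python3 go.py .3592 -.0301 .1005 84.8;python3 - <<'E'
from h import *
im,d=viewer.snapshot("side"); np.savez("side3.npz",im=im,d=d)
cv2.imwrite("pics/s9.png",cv2.resize(im[80:350,130:410],None,fx=2.2,fy=2.2,interpolation=cv2.INTER_CUBIC))
E
```

```text
t 32.6 p [0.5487 0.0192 0.2886] yaw 84.74 tilt 0.15 gap 0.0849 F [-0.8  0.3  0.4] q [ 0.03  0.31 -0.11  1.16  0.    1.7 ]
turn -0.06 then dx -0.0662 dy -0.1842 dz 0.1881
```

View pics/s9.png

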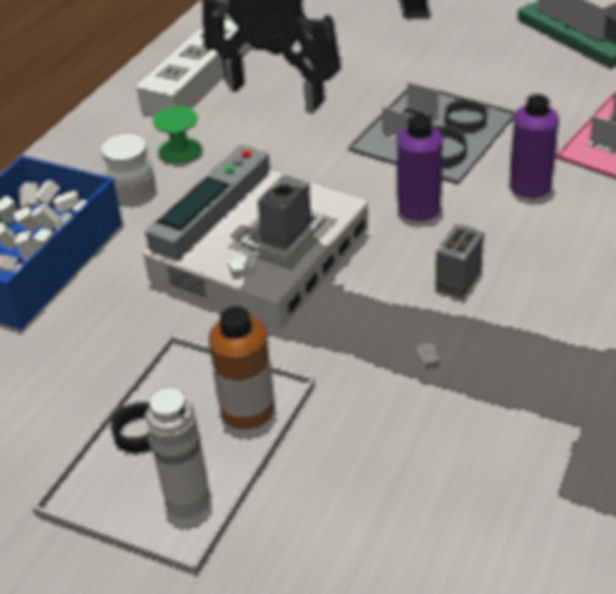

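Emit:
{"op": "step_arm", "data": {"rows": [[1,-0.013,-0.036,0,0],[1,-0.015,-0.042,0,0],[1,-0.015,-0.042,0.01,0],[1,-0.015,-0.04,0.02,0],[1,-0.008,-0.024,0.03,0],[1,0,0,0.03,0],[1,0,0,0.02,0],[1,0,0,0,0]]}}

```text
time: 33.45
position: [0.3569, -0.0295, 0.177]
orientation: [-0.003, 0.739, 0.674, -0.003]
wrist_force: [0.1, 1.0, 0.2]
finger_gap: 0.0856
```

```bash
python3 go.py .3592 -.0301 .1005 84.8
```

```text
t 33.45 p [ 0.3569 -0.0295  0.177 ] yaw 84.72 tilt 0.44 gap 0.0856 F [0.1 1.  0.2] q [-0.08  0.09 -0.72  0.77  0.    1.58]
turn -0.08 then dx -0.0004 dy 0.0024 dz 0.0765
```

Emit:
{"op": "step_arm", "data": {"rows": [[1,0,0,0.015,0],[1,0,0,0.025,0],[1,0,0,0.02,0],[1,0,0,0.012,0],[1,0,0,0.003,0],[1,0,0,0,0],[0.7,0,0,0,0],[0.5,0,0,0,0]]}}

```text
time: 34.25
position: [0.361, -0.0297, 0.1056]
orientation: [0.001, 0.739, 0.674, 0.001]
wrist_force: [0.8, -0.4, -0.2]
finger_gap: 0.0591
```

Emit:
{"op": "step_arm", "data": {"rows": [[0.3,0,0,0,0],[0.2,0,0,0,0],[0.1,0,0,0,0],[0.1,0,0,0,0],[0.1,0,0,0,0],[0.1,0,0,0,0],[0.1,0,0,0,0],[0.1,0,0,0,0]]}}

```text
time: 35.05
position: [0.3607, -0.0297, 0.1055]
orientation: [0.0, 0.739, 0.674, 0.0]
wrist_force: [-1.0, -0.2, 5.5]
finger_gap: 0.0354
```

```bash
python3 go.py .5248 -.3068 .25 83.5
```

```text
t 35.05 p [ 0.3607 -0.0297  0.1055] yaw 84.74 tilt 0.07 gap 0.0354 F [-1.  -0.2  5.5] q [-0.08  0.2  -0.83  0.54  0.    1.58]
turn 1.24 then dx -0.2567 dy 0.1945 dz -0.1445
```

Emit:
{"op": "step_arm", "data": {"rows": [[0.1,0,0,-0.008,0],[0.1,0,0,-0.018,0],[0.1,0,0,-0.03,0],[0.1,0,0,-0.034,0],[0.1,0,0,-0.03,0],[0.1,0,0,-0.02,1.2],[0.1,-0.01,0.008,-0.012,0],[0.1,-0.02,0.015,-0.005,0]]}}

```text
time: 35.85
position: [0.3795, -0.0617, 0.2637]
orientation: [0.0, 0.745, 0.667, 0.001]
wrist_force: [-0.2, -0.4, -2.0]
finger_gap: 0.0354
```

Emit:
{"op": "step_arm", "data": {"rows": [[0.1,-0.03,0.023,0,0],[0.1,-0.036,0.028,0,0],[0.1,-0.036,0.028,0,0],[0.1,-0.036,0.028,0,0],[0.1,-0.036,0.028,0,0],[0.1,-0.03,0.022,0,0],[0.1,-0.016,0.01,0,0],[0.1,-0.006,0.004,0,0]]}}

```text
time: 36.65
position: [0.5246, -0.3077, 0.2614]
orientation: [-0.0, 0.746, 0.665, -0.0]
wrist_force: [0.1, 1.2, -2.1]
finger_gap: 0.0352
```

Emit:
{"op": "step_arm", "data": {"rows": [[0.1,0,0,0.01,0],[0.1,0,0,0.025,0],[0.1,0,0,0.025,0],[0.1,0,0,0.02,0],[0.1,0,0,0.01,0],[0.1,0,0,0,0],[0.1,0,0,0,0],[0.1,0,0,0,0]]}}

```text
time: 37.45
position: [0.5249, -0.306, 0.1733]
orientation: [0.001, 0.746, 0.666, 0.0]
wrist_force: [0.0, -0.6, -1.5]
finger_gap: 0.0351
```

```bash
python3 go.py .5248 -.3068 .1085 83.5;python3 - <<'E'
from h import *
im,d=viewer.snapshot("side"); 
cv2.imwrite("pics/s10.png",cv2.resize(im[50:200,250:410],None,fx=4,fy=4,interpolation=cv2.INTER_CUBIC))
E
```

```text
t 37.45 p [ 0.5249 -0.306   0.1733] yaw 83.56 tilt 0.14 gap 0.0351 F [ 0.  -0.6 -1.5] q [-0.53  0.48 -0.16  0.93  0.    1.16]
turn 0.06 then dx -0.0008 dy -0.0000 dz 0.0648
```

View pics/s10.png

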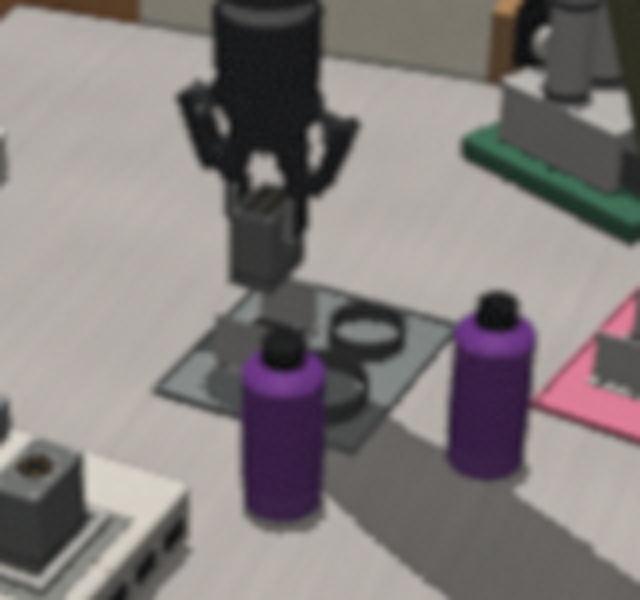

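Emit:
{"op": "step_arm", "data": {"rows": [[0.1,-0.001,0,0.01,0],[0.1,0,0,0.016,0],[0.1,0,0,0.015,0],[0.1,0,0,0.01,0],[0.1,0,0,0.007,0],[0.1,0,0,0.004,0],[0.1,0,0,0,0],[0.1,0,0,0,0]]}}

```text
time: 38.3
position: [0.5244, -0.3071, 0.1103]
orientation: [0.0, 0.746, 0.666, 0.0]
wrist_force: [0.4, 0.2, -2.1]
finger_gap: 0.0354
```

```bash
python3 go.py .5248 -.3068 .1085 83.5
```

```text
t 38.3 p [ 0.5244 -0.3071  0.1103] yaw 83.54 tilt 0.05 gap 0.0354 F [ 0.4  0.2 -2.1] q [-0.53  0.54 -0.24  0.79 -0.    1.15]
turn 0.04 then dx 0.0003 dy 0.0003 dz 0.0018
```

Emit:
{"op": "step_arm", "data": {"rows": [[0.1,0,0,0.0015,0],[0.1,0,0,0,0],[0.1,0,0,0,0],[0.3,0,0,0,0],[0.5,0,0,0,0],[0.7,0,0,0,0],[1,0,0,0,0],[1,0,0,0,0]]}}

```text
time: 39.1
position: [0.5242, -0.3069, 0.1086]
orientation: [0.0, 0.746, 0.666, 0.0]
wrist_force: [0.6, 0.0, 0.2]
finger_gap: 0.0833
```

Emit:
{"op": "step_arm", "data": {"rows": [[1,0,0,-0.01,0],[1,0,0,-0.03,0],[1,0,0,-0.04,0],[1,0,0,-0.045,0],[1,0,0,-0.045,0],[1,0.01,-0.002,-0.025,0],[1,0.03,-0.003,0,0],[1,0.045,-0.003,0,0]]}}

```text
time: 39.9
position: [0.5264, -0.2226, 0.3057]
orientation: [0.002, 0.747, 0.665, 0.001]
wrist_force: [0.3, 0.2, -1.1]
finger_gap: 0.0856
```

Emit:
{"op": "step_arm", "data": {"rows": [[1,0.045,-0.003,0,0],[1,0.045,-0.003,0,0],[1,0.045,-0.003,0,0],[1,0.045,-0.003,0,0],[1,0.045,-0.003,0,0],[1,0.045,-0.003,0,0],[1,0.045,-0.003,0,0],[1,0.045,-0.003,0,0]]}}

```text
time: 40.7
position: [0.5421, 0.1407, 0.3045]
orientation: [0.0, 0.746, 0.666, 0.001]
wrist_force: [0.8, -0.1, 0.3]
finger_gap: 0.0851
```

```bash
python3 go.py .49 .2341 .145 83.5;python3 - <<'E'
from h import *
im,d=viewer.snapshot("side"); np.savez("side4.npz",im=im,d=d)
cv2.imwrite("pics/s11.png",cv2.resize(im[50:350,130:410],None,fx=2.,fy=2.,interpolation=cv2.INTER_CUBIC))
im,d=viewer.snapshot("top"); np.savez("top4.npz",im=im,d=d)
cv2.imwrite("pics/t4.png",cv2.resize(im[80:250,130:500],None,fx=2.1,fy=2.1,interpolation=cv2.INTER_CUBIC))
E
```

```text
t 40.7 p [0.5421 0.1407 0.3045] yaw 83.54 tilt 0.07 gap 0.0851 F [ 0.8 -0.1  0.3] q [ 0.25  0.32 -0.05  1.2  -0.    1.94]
turn 0.04 then dx 0.0869 dy -0.0624 dz 0.1595
```

View pics/s11.png

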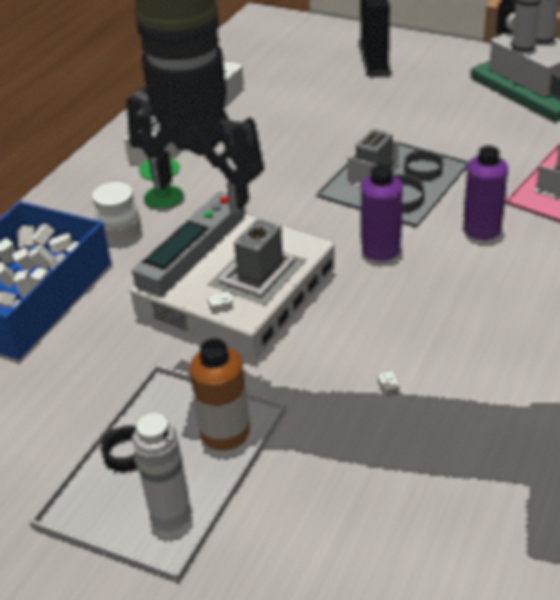

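View pics/t4.png

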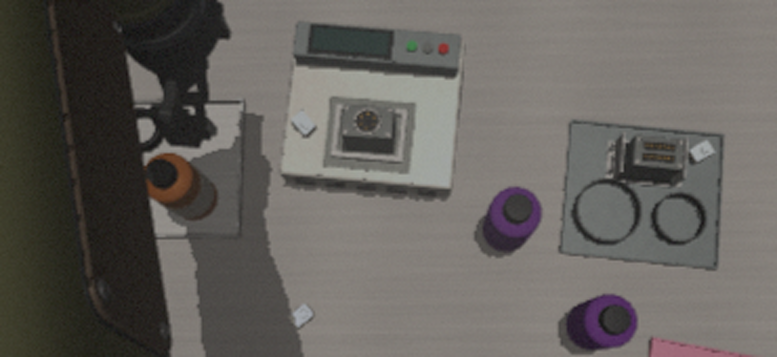

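```bash
python3 - <<'E'
from h import *
a=np.load("top4.npz");P=cloud("top",a["d"])
for nm,x,y,z in (("dock",.55,.019,.112),("slot",.524,-.307,.064)):
    m=(abs(P[...,2]-z)<.006)&(abs(P[...,0]-x)<.026)&(abs(P[...,1]-y)<.04)
    q=P[m]; print(nm,cv2.minAreaRect(q[:,:2].astype(np.float32)),q.mean(0).round(4))
s=np.load("side4.npz");P2=cloud("side",s["d"])
for Q,n in((P,"top"),(P2,"side")):
    for nm,x,y,z in (("bot",.49,.234,.133),("can",.49,.352,.138)):
        m=(abs(Q[...,2]-z)<.008)&(np.hypot(Q[...,0]-x,Q[...,1]-y)<.025); q=Q[m]
        if len(q)>10: print(n,nm,len(q),cv2.minAreaRect(q[:,:2].astype(np.float32))[:2],q.mean(0).round(4))
E
```

```text
dock ((0.5482866168022156, 0.018415097147226334), (0.05569634959101677, 0.03648150712251663), 86.06468963623047) [0.5481 0.018  0.111 ]
slot ((0.5235198140144348, -0.3062741756439209), (0.056136373430490494, 0.03668364882469177), 84.67948913574219) [ 0.5225 -0.306   0.0635]
top bot 145 ((0.4898247718811035, 0.23328179121017456), (0.02676563709974289, 0.02687143348157406)) [0.4896 0.2329 0.1331]
side bot 157 ((0.4888935685157776, 0.23448263108730316), (0.02872645854949951, 0.028167827054858208)) [0.4878 0.2353 0.1342]
side can 196 ((0.4886002242565155, 0.34982016682624817), (0.029948998242616653, 0.028324242681264877)) [0.488  0.352  0.1392]
```

Emit:
{"op": "step_arm", "data": {"rows": [[1,0.035,-0.02,0,0],[1,0.035,-0.022,0,0],[1,0.016,-0.017,0,0],[1,0,-0.003,0.01,0],[1,0,0,0.03,0],[1,0,0,0.03,0],[1,0,0,0.01,0],[1,0,0,0,0]]}}

```text
time: 41.6
position: [0.4896, 0.2298, 0.222]
orientation: [-0.0, 0.746, 0.666, -0.002]
wrist_force: [-0.9, -0.8, -0.1]
finger_gap: 0.0853
```

```bash
python3 go.py .4895 .2338 .1435 83.5
```

```text
t 41.6 p [0.4896 0.2298 0.222 ] yaw 83.47 tilt 0.22 gap 0.0853 F [-0.9 -0.8 -0.1] q [ 0.44  0.34 -0.25  0.99 -0.    2.12]
turn -0.03 then dx 0.0039 dy -0.0006 dz 0.0785
```

Emit:
{"op": "step_arm", "data": {"rows": [[1,0.002,-0.001,0.015,0],[1,0,0,0.022,0],[1,0,0,0.022,0],[1,0,0,0.014,0],[1,0,0,0.005,0],[1,0,0,0,0],[1,0,0,0,0],[0.8,0,0,0,0]]}}

```text
time: 42.4
position: [0.4906, 0.2338, 0.1467]
orientation: [0.0, 0.746, 0.666, 0.001]
wrist_force: [0.3, 0.2, -0.7]
finger_gap: 0.0733
```

```bash
python3 go.py .4895 .2338 .1435 83.5
```

```text
t 42.4 p [0.4906 0.2338 0.1467] yaw 83.53 tilt 0.14 gap 0.0733 F [ 0.3  0.2 -0.7] q [ 0.44  0.4  -0.36  0.8  -0.    2.13]
turn 0.03 then dx -0.0001 dy -0.0011 dz 0.0032
```

Emit:
{"op": "step_arm", "data": {"rows": [[0.7,0,0,0,0],[0.6,0,0,0,0],[0.5,0,0,0,0],[0.4,0,0,0,0],[0.3,0,0,0,0],[0.3,0,0,0,0],[0.3,0,0,0,0],[0.3,0,0,0,0]]}}

```text
time: 43.2
position: [0.4904, 0.2337, 0.1465]
orientation: [0.0, 0.746, 0.666, 0.001]
wrist_force: [-0.1, -0.4, 6.1]
finger_gap: 0.055
```

```bash
python3 go.py .4675 -.257 .308 83.5
```

```text
t 43.2 p [0.4904 0.2337 0.1465] yaw 83.54 tilt 0.12 gap 0.055 F [-0.1 -0.4  6.1] q [ 0.44  0.4  -0.36  0.8  -0.    2.13]
turn 0.04 then dx -0.4901 dy 0.0328 dz -0.1615
```

Emit:
{"op": "step_arm", "data": {"rows": [[0.3,0,0,-0.008,0],[0.3,0,0,-0.018,0],[0.3,0,0,-0.028,0],[0.3,0,0,-0.032,0],[0.3,0,0,-0.032,0],[0.3,0,0,-0.025,0],[0.3,-0.008,0,-0.014,0],[0.3,-0.02,0.001,-0.005,0]]}}

```text
time: 44.0
position: [0.4881, 0.2065, 0.3093]
orientation: [0.0, 0.745, 0.667, 0.002]
wrist_force: [0.7, 0.0, -2.1]
finger_gap: 0.0546
```

Emit:
{"op": "step_arm", "data": {"rows": [[0.3,-0.032,0.003,0,0],[0.3,-0.042,0.003,0,0],[0.3,-0.043,0.003,0,0],[0.3,-0.043,0.003,0,0],[0.3,-0.043,0.003,0,0],[0.3,-0.043,0.003,0,0],[0.3,-0.043,0.003,0,0],[0.3,-0.043,0.003,0,0]]}}

```text
time: 44.8
position: [0.4731, -0.1286, 0.3073]
orientation: [-0.0, 0.746, 0.666, -0.0]
wrist_force: [0.4, -0.2, -3.1]
finger_gap: 0.0552
```

Emit:
{"op": "step_arm", "data": {"rows": [[0.3,-0.043,0.003,0,0],[0.3,-0.035,0.003,0,0],[0.3,-0.026,0.002,0,0],[0.3,-0.016,0,0,0],[0.3,-0.008,0,0,0],[0.3,0,0,0,0],[0.3,0,0,0,0],[0.3,0,0,0,0]]}}

```text
time: 45.6
position: [0.4676, -0.254, 0.3075]
orientation: [-0.0, 0.745, 0.667, 0.0]
wrist_force: [-0.9, -0.2, -2.0]
finger_gap: 0.0551
```

```bash
python3 go.py .4675 -.257 .1465 83.5
```

```text
t 45.6 p [ 0.4676 -0.254   0.3075] yaw 83.63 tilt 0.03 gap 0.0551 F [-0.9 -0.2 -2. ] q [-0.5   0.27 -0.11  1.19  0.    1.18]
turn 0.13 then dx -0.0030 dy 0.0002 dz 0.1610
```

Emit:
{"op": "step_arm", "data": {"rows": [[0.3,-0.003,0,0.01,0],[0.3,0,0,0.022,0],[0.3,0,0,0.028,0],[0.3,0,0,0.028,0],[0.3,0,0,0.022,0],[0.3,0,0,0.012,0],[0.3,0,0,0.004,0],[0.3,0,0,0,0]]}}

```text
time: 46.4
position: [0.4673, -0.258, 0.1813]
orientation: [-0.0, 0.746, 0.666, -0.0]
wrist_force: [-0.7, -0.6, -1.1]
finger_gap: 0.0549
```

```bash
python3 go.py .4675 -.257 .1465 83.5;python3 - <<'E'
from h import *
im,d=viewer.snapshot("side"); 
cv2.imwrite("pics/s12.png",cv2.resize(im[50:200,250:410],None,fx=4,fy=4,interpolation=cv2.INTER_CUBIC))
E
```

```text
t 46.4 p [ 0.4673 -0.258   0.1813] yaw 83.56 tilt 0.02 gap 0.0549 F [-0.7 -0.6 -1.1] q [-0.5   0.36 -0.34  0.88 -0.    1.18]
turn 0.06 then dx 0.0010 dy 0.0001 dz 0.0348
```

View pics/s12.png

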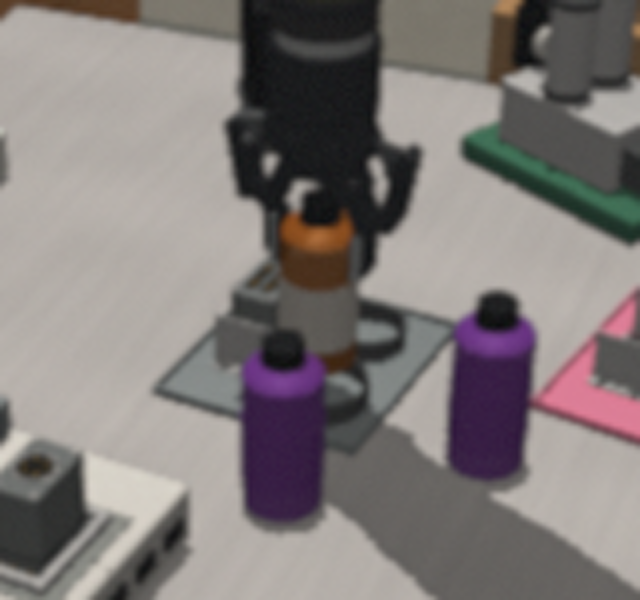

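Emit:
{"op": "step_arm", "data": {"rows": [[0.3,0.001,0,0.006,0],[0.3,0,0,0.01,0],[0.3,0,0,0.01,0],[0.3,0,0,0.005,0],[0.3,0,0,0.002,0],[0.3,0,0,0,0],[0.3,0,0,0,0],[0.3,0,0,0,0]]}}

```text
time: 47.25
position: [0.4676, -0.2573, 0.1487]
orientation: [0.0, 0.746, 0.666, 0.0]
wrist_force: [-0.2, 0.0, -2.9]
finger_gap: 0.0545
```

```bash
python3 go.py .4675 -.257 .1465 83.5
```

```text
t 47.25 p [ 0.4676 -0.2573  0.1487] yaw 83.54 tilt 0.04 gap 0.0545 F [-0.2  0.  -2.9] q [-0.5   0.39 -0.38  0.8   0.    1.18]
turn 0.04 then dx 0.0003 dy -0.0002 dz 0.0022
```

Lower 2 mm, release, rise, and head to the can.

Emit:
{"op": "step_arm", "data": {"rows": [[0.3,0,0,0.002,0],[0.3,0,0,0,0],[0.3,0,0,0,0],[0.6,0,0,0,0],[0.7,0,0,0,0],[0.8,0,0,0,0],[1,0,0,0,0],[1,0,0,0,0]]}}

```text
time: 48.05
position: [0.4674, -0.2572, 0.1465]
orientation: [0.0, 0.746, 0.666, -0.0]
wrist_force: [0.5, 0.3, 0.6]
finger_gap: 0.0858
```

Emit:
{"op": "step_arm", "data": {"rows": [[1,0,0,-0.01,0],[1,0,0,-0.03,0],[1,0,0,-0.045,0],[1,0,0,-0.045,0],[1,0.01,0,-0.03,0],[1,0.03,-0.003,0,0],[1,0.045,-0.003,0,0],[1,0.045,-0.003,0,0]]}}

```text
time: 48.85
position: [0.4731, -0.1261, 0.3077]
orientation: [0.001, 0.746, 0.665, 0.001]
wrist_force: [0.7, 0.5, -0.7]
finger_gap: 0.0857
```

Emit:
{"op": "step_arm", "data": {"rows": [[1,0.045,-0.003,0,0],[1,0.045,-0.003,0,0],[1,0.045,-0.003,0,0],[1,0.045,-0.003,0,0],[1,0.045,-0.003,0,0],[1,0.045,-0.003,0,0],[1,0.045,-0.003,0,0],[1,0.045,-0.003,0,0]]}}

```text
time: 49.65
position: [0.4894, 0.2353, 0.3074]
orientation: [0.0, 0.746, 0.666, 0.001]
wrist_force: [0.6, -0.4, 0.7]
finger_gap: 0.0854
```

```bash
python3 go.py .489 .3515 .154 83.5;python3 - <<'E'
from h import *
im,d=viewer.snapshot("top"); np.savez("top5.npz",im=im,d=d)
cv2.imwrite("pics/t5.png",cv2.resize(im[80:250,130:500],None,fx=2.1,fy=2.1,interpolation=cv2.INTER_CUBIC))
P=cloud("top",d)
m=(abs(P[...,2]-.133)<.008)&(np.hypot(P[...,0]-.4675,P[...,1]+.257)<.03); q=P[m]; print(len(q),q.mean(0).round(4))
E
```

```text
t 49.65 p [0.4894 0.2353 0.3074] yaw 83.55 tilt 0.06 gap 0.0854 F [ 0.6 -0.4  0.7] q [ 0.45  0.29 -0.09  1.19 -0.    2.13]
turn 0.05 then dx 0.1154 dy -0.0135 dz 0.1534
150 [ 0.467  -0.2555  0.133 ]
```

View pics/t5.png

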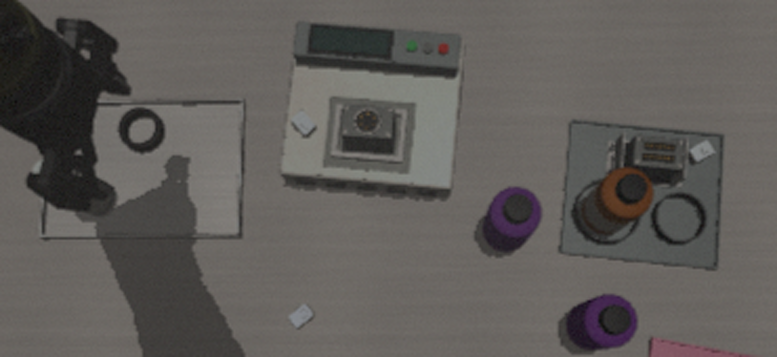

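Emit:
{"op": "step_arm", "data": {"rows": [[1,0.04,-0.004,0,0],[1,0.04,-0.004,0,0],[1,0.025,-0.004,0,0],[1,0.009,0,0.01,0],[1,0,0,0.025,0],[1,0,0,0.025,0],[1,0,0,0.01,0],[1,0,0,0,0]]}}

```text
time: 50.5
position: [0.4897, 0.3466, 0.2348]
orientation: [-0.0, 0.746, 0.666, -0.002]
wrist_force: [0.0, -0.4, 0.1]
finger_gap: 0.086
```

```bash
python3 go.py .4893 .3515 .154 83.5
```

```text
t 50.5 p [0.4897 0.3466 0.2348] yaw 83.49 tilt 0.24 gap 0.086 F [ 0.  -0.4  0.1] q [ 0.62  0.42 -0.07  1.08 -0.    2.3 ]
turn -0.01 then dx 0.0048 dy -0.0009 dz 0.0808
```

Emit:
{"op": "step_arm", "data": {"rows": [[1,0.003,-0.001,0.015,0],[1,0,0,0.022,0],[1,0,0,0.022,0],[1,0,0,0.015,0],[1,0,0,0.006,0],[1,0,0,0,0],[0.8,0,0,0,0],[0.7,0,0,0,0]]}}

```text
time: 51.3
position: [0.4907, 0.3516, 0.1578]
orientation: [0.0, 0.746, 0.666, 0.001]
wrist_force: [-0.3, -0.0, 0.6]
finger_gap: 0.0606
```

Emit:
{"op": "step_arm", "data": {"rows": [[0.6,0,0,0,0],[0.5,0,0,0,0],[0.4,0,0,0,0],[0.3,0,0,0,0],[0.2,0,0,0,0],[0.2,0,0,0,0],[0.2,0,0,0,0],[0.2,0,0,0,0]]}}

```text
time: 52.1
position: [0.4905, 0.3515, 0.1572]
orientation: [0.0, 0.746, 0.666, 0.001]
wrist_force: [-0.4, -0.8, 5.8]
finger_gap: 0.041
```

```bash
python3 go.py .458 -.3393 .318 83.5
```

```text
t 52.1 p [0.4905 0.3515 0.1572] yaw 83.54 tilt 0.11 gap 0.041 F [-0.4 -0.8  5.8] q [ 0.62  0.48 -0.19  0.89 -0.    2.31]
turn 0.04 then dx -0.6900 dy 0.0459 dz -0.1608
```

Emit:
{"op": "step_arm", "data": {"rows": [[0.2,0,0,-0.008,0],[0.2,0,0,-0.018,0],[0.2,0,0,-0.028,0],[0.2,0,0,-0.032,0],[0.2,0,0,-0.032,0],[0.2,0,0,-0.026,0],[0.2,-0.008,0,-0.016,0],[0.2,-0.02,0.001,-0.005,0]]}}

```text
time: 52.9
position: [0.4881, 0.3241, 0.3231]
orientation: [-0.0, 0.745, 0.667, 0.002]
wrist_force: [1.1, 0.2, -0.8]
finger_gap: 0.0406
```

Emit:
{"op": "step_arm", "data": {"rows": [[0.2,-0.032,0.003,0,0],[0.2,-0.043,0.003,0,0],[0.2,-0.043,0.003,0,0],[0.2,-0.043,0.003,0,0],[0.2,-0.043,0.003,0,0],[0.2,-0.043,0.003,0,0],[0.2,-0.043,0.003,0,0],[0.2,-0.043,0.003,0,0]]}}

```text
time: 53.7
position: [0.472, -0.0127, 0.3202]
orientation: [-0.001, 0.746, 0.666, -0.001]
wrist_force: [0.4, -0.3, -1.7]
finger_gap: 0.0406
```

Emit:
{"op": "step_arm", "data": {"rows": [[0.2,-0.043,0.003,0,0],[0.2,-0.043,0.003,0,0],[0.2,-0.043,0.003,0,0],[0.2,-0.043,0.003,0,0],[0.2,-0.043,0.003,0,0],[0.2,-0.043,0.003,0,0],[0.2,-0.032,0.002,0,0],[0.2,-0.022,0,0,0]]}}

```text
time: 54.5
position: [0.4568, -0.3249, 0.3198]
orientation: [-0.001, 0.747, 0.665, -0.001]
wrist_force: [-0.3, 0.5, -0.1]
finger_gap: 0.0411
```

Emit:
{"op": "step_arm", "data": {"rows": [[0.2,-0.012,0,0,0],[0.2,-0.004,0,0,0],[0.2,0,0,0,0],[0.2,0,0,0,0],[0.2,0,0,0,0],[0.2,0,0,0,0],[0.2,0,0,0,0],[0.2,0,0,0,0]]}}

```text
time: 55.3
position: [0.4573, -0.3382, 0.3215]
orientation: [0.0, 0.746, 0.666, 0.0]
wrist_force: [-0.4, -0.1, -0.7]
finger_gap: 0.0409
```

```bash
python3 go.py .458 -.3393 .1572 83.5
```

```text
t 55.3 p [ 0.4573 -0.3382  0.3215] yaw 83.57 tilt 0.01 gap 0.0409 F [-0.4 -0.1 -0.7] q [-0.64  0.33  0.01  1.25  0.    1.05]
turn 0.07 then dx -0.0010 dy 0.0008 dz 0.1643
```

Emit:
{"op": "step_arm", "data": {"rows": [[0.2,-0.001,0.001,0.01,0],[0.2,0,0,0.022,0],[0.2,0,0,0.028,0],[0.2,0,0,0.028,0],[0.2,0,0,0.024,0],[0.2,0,0,0.014,0],[0.2,0,0,0.005,0],[0.2,0,0,0,0]]}}

```text
time: 56.1
position: [0.4575, -0.3393, 0.1894]
orientation: [-0.001, 0.746, 0.666, -0.0]
wrist_force: [-0.6, -0.2, -1.2]
finger_gap: 0.0406
```

```bash
python3 go.py .458 -.3393 .1572 83.5;python3 - <<'E'
from h import *
im,d=viewer.snapshot("side"); 
cv2.imwrite("pics/s13.png",cv2.resize(im[50:200,250:410],None,fx=4,fy=4,interpolation=cv2.INTER_CUBIC))
E
```

```text
t 56.1 p [ 0.4575 -0.3393  0.1894] yaw 83.54 tilt 0.12 gap 0.0406 F [-0.6 -0.2 -1.2] q [-0.64  0.41 -0.23  0.93  0.    1.05]
turn 0.04 then dx 0.0001 dy 0.0005 dz 0.0322
```

View pics/s13.png

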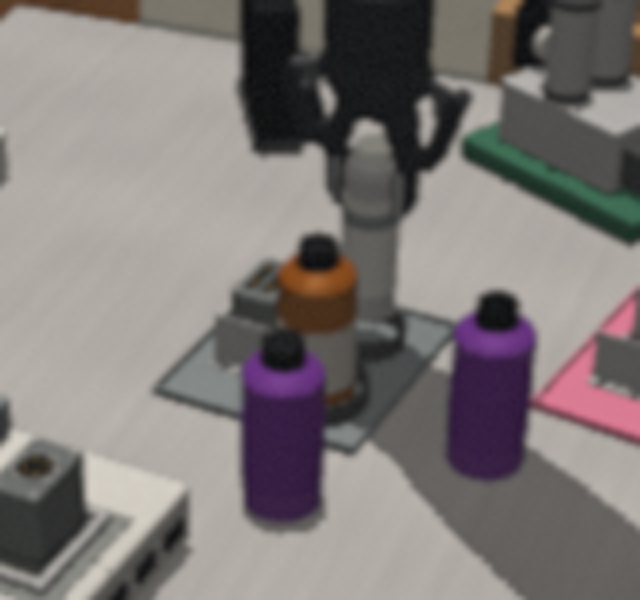

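Emit:
{"op": "step_arm", "data": {"rows": [[0.2,0,0,0.006,0],[0.2,0,0,0.01,0],[0.2,0,0,0.008,0],[0.2,0,0,0.005,0],[0.2,0,0,0.0015,0],[0.2,0,0,0,0],[0.2,0,0,0,0],[0.2,0,0,0,0]]}}

```text
time: 56.95
position: [0.4582, -0.3398, 0.1603]
orientation: [0.0, 0.746, 0.666, 0.0]
wrist_force: [0.3, 0.5, -0.9]
finger_gap: 0.0408
```

```bash
python3 go.py .458 -.3393 .1572 83.5
```

```text
t 56.95 p [ 0.4582 -0.3398  0.1603] yaw 83.54 tilt 0.04 gap 0.0408 F [ 0.3  0.5 -0.9] q [-0.64  0.43 -0.27  0.86 -0.    1.05]
turn 0.04 then dx 0.0005 dy -0.0003 dz 0.0031
```

Emit:
{"op": "step_arm", "data": {"rows": [[0.2,0,0,0.0015,0],[0.2,0,0,0.0015,0],[0.2,0,0,0,0],[0.2,0,0,0,0],[0.4,0,0,0,0],[0.5,0,0,0,0],[0.7,0,0,0,0],[1,0,0,0,0]]}}

```text
time: 57.75
position: [0.4579, -0.3396, 0.1567]
orientation: [-0.0, 0.746, 0.666, -0.0]
wrist_force: [0.5, -0.6, -0.3]
finger_gap: 0.0702
```

Emit:
{"op": "step_arm", "data": {"rows": [[1,0,0,0,0],[1,0,0,0,0],[1,0,0,-0.01,0],[1,0,0,-0.03,0],[1,0,0,-0.045,0],[1,0,0,-0.045,0],[1,0,0,-0.03,0],[1,0,0,0,0]]}}

```text
time: 58.55
position: [0.4599, -0.341, 0.3231]
orientation: [0.005, 0.746, 0.666, 0.001]
wrist_force: [0.3, -0.1, 0.6]
finger_gap: 0.0852
```

Emit:
{"op": "step_arm", "data": {"rows": [[1,0.03,0,0,0],[1,0.045,0,0,0],[1,0.045,0,0,0],[1,0.045,0,0,0],[1,0.045,0,0,0],[1,0.045,0,0,0],[1,0.045,0,0,0],[1,0.04,0,0,0]]}}

```text
time: 59.35
position: [0.4957, 0.0003, 0.3167]
orientation: [-0.0, 0.746, 0.666, -0.0]
wrist_force: [0.6, -0.3, -0.4]
finger_gap: 0.0858
```

Emit:
{"op": "step_arm", "data": {"rows": [[1,0.045,0,0,0],[1,0.045,0,0,0],[1,0.045,0,0,0],[1,0.045,0,0,0],[1,0.02,0,0,0],[1,0,0,0,0],[1,0,0,0,0],[1,0,0,0,0]]}}

```text
time: 60.15
position: [0.5184, 0.1959, 0.3167]
orientation: [0.0, 0.746, 0.666, -0.001]
wrist_force: [-0.1, -0.3, -0.3]
finger_gap: 0.0856
```

```bash
python3 go.py;python3 - <<'E'
from h import *
S,ds=viewer.snapshot("side"); im,d=viewer.snapshot("top")
cv2.imwrite("pics/s14.png",cv2.resize(S[50:350,130:410],None,fx=2,fy=2,interpolation=cv2.INTER_CUBIC))
cv2.imwrite("pics/t6.png",cv2.resize(im[80:250,130:500],None,fx=2.1,fy=2.1,interpolation=cv2.INTER_CUBIC))
P=cloud("top",d)
for nm,x,y,z in (("dock",.55,.019,.112),("slot",.524,-.307,.064)):
    m=(abs(P[...,2]-z)<.006)&(abs(P[...,0]-x)<.026)&(abs(P[...,1]-y)<.04)
    q=P[m]; print(nm,cv2.minAreaRect(q[:,:2].astype(np.float32)),q.mean(0).round(4))
for nm,x,y,z in (("bot",.4675,-.257,.133),("can",.458,-.339,.138)):
    m=(abs(P[...,2]-z)<.007)&(np.hypot(P[...,0]-x,P[...,1]-y)<.03); q=P[m]; print(nm,len(q),q.mean(0).round(4))
E
```

```text
t 60.15 p [0.5184 0.1959 0.3167] yaw 83.48 tilt 0.06 gap 0.0856 F [-0.1 -0.3 -0.3] q [ 0.36  0.31 -0.04  1.23 -0.    2.05]
dock ((0.5487263798713684, 0.018237076699733734), (0.05553078651428223, 0.03719136118888855), 86.2163314819336) [0.5482 0.0179 0.111 ]
slot ((0.5238844156265259, -0.3063950538635254), (0.05597430840134621, 0.037384599447250366), 83.28862762451172) [ 0.5225 -0.3059  0.0636]
bot 145 [ 0.4672 -0.2557  0.1333]
can 158 [ 0.4574 -0.3385  0.138 ]
```

View pics/s14.png

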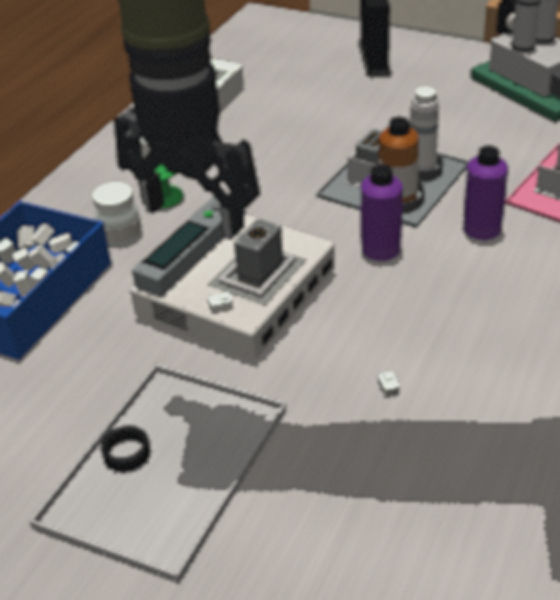

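View pics/t6.png

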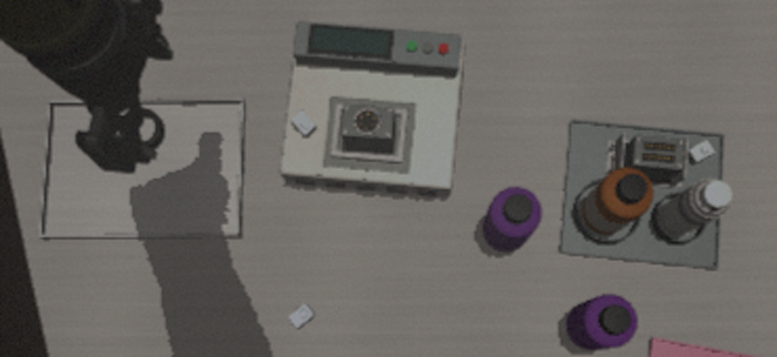

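All the pieces are in place and the gripper is clear of everything, so I'm handing in.

```bash
python3 -c "
from station import bot
print(bot.sign_off())"
```

```text
the job is handed in; nothing more can be done
None
```

The job is done and handed in at about 60 s of the 152 s allowed; the sign-off gives no verdict.

**What I did:**
- Stood the bottle and the can on the side tray.
- Set the slotted block down on the open table for a moment.
- Seated the round-socket block in the dock.
- Put the slotted block in the tidy's slot.
- Returned the bottle and the can to their own rings.

**Last checks, from the camera pictures:**

| Piece | Distance from target | Measured against |
|---|---|---|
| Round-socket block | about 2 mm, within 2° of square | dock frame |
| Slotted block | about 1 mm, within 1° of square | the spot the round block came from, since I did not measure the slot itself |
| Bottle | about 1 mm | its ring's centre |
| Can | about 1 mm | its ring's centre |

- Top heights all match correct seating to within about 1 mm.
- The bottle and the can look upright in both views, and the tape roll is where it was.
- The gripper ended open and in free air, with wrist force near zero.
- No check failed. The two ways I measured each ring's centre differed by up to 2 mm, well inside the 10 mm tolerance.

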